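# Turn a display unit face-down in the flip-over fixture

## Task

Take the white display unit off its sloped plywood stand and seat it face-up and fully home in the pocket of the open aluminium leaf of the turn-over fixture, its nose in the narrow end of the pocket, and let go of it. Then swing the leaf over (it has a round handle), without letting it slam, until it lies fully shut on the foam-lined nest with the unit dropped face-down in the nest, and let go. Do not disturb the other things on the bench.

Things in the scene. Friction and masses are not known exactly. Their poses are not given: they have to be found in the camera images.
- unit_centre (a point): White plastic display unit, 0.2 kg: main body 120 x 60 x 24 mm, plus a nose 28 x 36 x 24 mm at the middle of one end. Point: centre of the main body, half-way up (centre of mass 9 mm nearer the nose). +x to the nose, y across the 60 mm width (grasp across it), +z out of the face with its flush black window; the back is plain white. Starts face-up along the 35 degree slope, nose uppermost.
- stand: Fixed plywood stand, origin at the centre of its underside. A 36 mm wide board slopes up at 35 degrees along +x (about away from the robot); the unit overhangs it 12 mm each side and leans on a 36 mm wide lip at its lower end, lower than its face. Unit's centre about 98 mm above the bench. Foot plate 190 x 110 x 12 mm.
- fixture: Turn-over fixture, fixed; grey laminate base 210 x 215 x 8 mm. Origin on the bench below the middle of the hinge line. x along the hinge line (about away from the robot); open leaf on the -y side, foam nest on the +y side.
- leaf_hinge (a point): Middle of the hinge line, 55 mm above the bench; the line runs along this frame's x. Hinge posts at x = -90 and +90 mm rise to 66 mm above the bench.
- pocket (a point): Centre of the pocket floor in the aluminium leaf, moves with it. Leaf open: 45.5 mm from the hinge line, 41 mm above the bench, z up, +x to the pocket's narrow end (for the nose). 1.5 mm clearance round the main body; walls 17 mm high along the sides, 11 mm at the ends, mostly flared. Unit home: its centre 12 mm above this point, axes alike. Middle 60 mm of both long sides open for fingers.
- leaf (a joint): Leaf angle, rad: 0 = open, pocket up (start); 3.14 = fully shut on the nest, pocket down. Turns about the hinge line from its -y side over the top to its +y side. Leaf 0.3 kg; hinge friction 0.1 N m, too little to hold it half-way: let go, it falls. Somewhere past 1.6 rad the unit topples out of the pocket towards the nest by itself.
- grip (a point): Middle of the leaf's handle: a black round sleeve 14 mm thick, 50 mm long, parallel to the hinge line, spinning freely on its pin; it stands out from the leaf at the fixture's -x end (to the robot), free all round, with a 20 mm collar at its tip. 82 mm from the hinge line; 55 mm above the bench with the leaf open or shut; 122 mm along -x from the middle of the hinge. Frame turns with the leaf.
- nest (a point): Centre of the floor of the nest (black foam floor, grey guide walls), fixed: 45.5 mm from the hinge line on its +y side, 43.5 mm above the bench, z up, x along the hinge line. Outline as the pocket, walls 11 to 15 mm high, ramped at the hinge side. Unit home, face-down: its centre 12 mm above this point.
- tumbler: Steel tumbler, bystander: 72 mm wide, 110 mm high; origin at the centre of its foot.
- tape: Roll of brown tape lying flat, bystander: 100 mm wide, 25 mm high; origin at the centre of its underside.
- glue: Yellow capped bottle, bystander: 54 mm wide, 150 mm high; origin at the centre of its foot.
- scraper: Spatula lying on the bench, bystander, lying along its x.
Not all that is in view belongs to the job. There is more than one size of the part that bears unit_centre; the job needs the largest.

How it is judged:
On the way, in this order (a step that is already met when the one before it is completed fails the run):
1. the unit is seated face-up and fully home in the pocket of the open leaf, and let go (x of unit_centre in the frame of pocket between -0.005 and 0.005 m and y of unit_centre in the frame of pocket between -0.005 and 0.005 m and z of unit_centre in the frame of pocket between 0.009 and 0.015 m and angle between unit_centre's own z axis and vertical below 0.08 rad and value of joint leaf below 0.1 rad and contact force between the fingers and unit below 0.3 N), for 0.2 s.
2. the leaf carries the unit up in its pocket (value of joint leaf above 0.8 rad and distance between unit_centre and pocket below 0.025 m).
At the end, for the whole second after the job is handed in: The leaf lies fully shut on the nest (over 3.05 rad) and the unit lies face-down (within 5 degrees) in the nest, its centre within 5 mm of its place along and across the nest and within 3 mm in height; everything let go and at rest (value of joint leaf above 3.05 rad and x of unit_centre in the frame of nest between -0.005 and 0.005 m and y of unit_centre in the frame of nest between -0.005 and 0.005 m and z of unit_centre in the frame of nest between 0.009 and 0.015 m and angle between unit_centre's own z axis and vertical above 3.05 rad); the robot touches nothing.
It fails at once if the leaf slams (turns faster than 4 rad/s) (velocity of joint leaf above 4 rad/s or velocity of joint leaf below -4 rad/s).
It fails at once if the tumbler is disturbed (moved over 30 mm) (distance of tumbler from where it was at the start of the episode above 0.03 m).
It fails at once if the tape is disturbed (moved over 30 mm) (distance of tape from where it was at the start of the episode above 0.03 m).
It fails at once if the glue is disturbed (moved over 30 mm) (distance of glue from where it was at the start of the episode above 0.03 m).
It fails at once if the scraper is disturbed (moved over 30 mm) (distance of scraper from where it was at the start of the episode above 0.03 m).
It also fails if it takes over 61 s, if anything falls off the work surface, if the arm or the gripper's body presses on something with over 40 N, if the wrist force passes 120 N, or if a joint passes its speed limit or range.

## Robot

A 6-joint arm with a two-finger parallel gripper is mounted at the origin on the work surface. World frame = base frame: x ahead of the robot, y to its left, z up, the work surface at z = 0. Lengths are in m, angles in rad, forces in N, time in s.
With the tool pointing down it reaches from about 0.275 to 0.825 m from the base axis. Payload 4.9 kg.
Tool frame: the origin (TCP) lies on the mounting face of the last link; the fingertips stand 173 mm ahead of it and the grasp point (between the pads) lies 155 mm ahead of it; z points along the fingers, x is the direction in which the jaws open and shut, and the axes are right-handed (so a half turn about z gives the same grasp; the last joint's range is limited). The gripper opens to 85 mm and grips with 20 to 120 N. Pads are 22 mm wide; open, the fingers measure 114 mm over their backs; the gripper's body (76 mm by 85 mm) begins 54 mm behind the grasp point. The pads swing forward as they close: fully open they stand 13 mm farther back than shut.
Start: joints at [-1.467, 0.326, -0.193, 1.052, 0, 1.437], TCP at [0.13, -0.535, 0.405] pointing down, gripper open.
Joint ranges: [-2.65, 2.65], [-0.97, 1.79], [-1.3, 1.35], [-1.93, 2.1], [-1.47, 1.37], [-3.14, 3.14]. Speed limits (rad/s): [2.57, 2.57, 3.14, 3.14, 3.14, 3.14].

## Interface

Orientations are given as a 3x3 rotation matrix whose columns are the frame's x, y, z axes.
In Python, from bench import env gives the robot as it stands.
- The arm moves only by the tool play_rows, never from a script. Its argument "steps" is a list of rows, each a list of 3 entries, a list of its own where there are three numbers: the closure, from 0 (fully open) to 1 (shut), then the shift along the tool's x, y, z normalised to -1 to 1, where 1 is 0.1 m, then the turn, a rotation vector about the tool's x, y, z normalised to -1 to 1, where 1 is 45 degrees. A call has 1 to 5 rows; each row is the pose to reach, as a shift and turn from the pose commanded when the call began, along the tool's axes at that moment; what a row does not reach only later rows make up. A row lasts 1/12 s, in which the tool goes at most 41.7 mm and 7.16 degrees, less where a joint would pass 70% of its speed; a pose out of reach is approached as far as the arm can. A call with a number of a shift or a turn outside -1 to 1 is refused whole. A call with a gripper value outside its range is refused whole. The fingers move at their own pace and stop on an object; the grip force is fixed at half the most. Time passes only in rows, so rows that repeat a pose let the fingers close. It gives the time, the measured TCP pose, the force and the opening at its end, in the units of the state.
- env.get_obs(): the state, without advancing time (a new reading comes with each control period).
- env.capture(name): name is "side" or "top"; returns the picture (420x560x3 uint8, red, green, blue); there is no depth.
- env.camera_model(name): a dict with "vertical_fov" (degrees; the focal length in pixels is half the picture's height over the tangent of half this angle, whatever the lens; pixels are square), "cx", "cy" (the principal point, pixels), "xyz" and "rotation" of the camera in the world. Camera axes: x right, y up, looking along -z (the intrinsics and any distortion apply to the point x, -y, -z); pixel columns grow to the right and rows downward; lengths in m; the calibration is good to about 2 mm. A picture is of the moment at which its call begins. camera_model takes no time and is no camera call.
- env.job_done(): hands the job in, once; it reports no verdict.
The state is a dict: "t": time; "qpos": joint angles; "joint_velocities": joint speeds; "effort": joint torques, N m; "eef_pos": TCP position; "tool_rot": TCP orientation; "wrist_force": force on the tool from outside, world axes, zero at the start; "ft_torque": the same for the moment, N m; "opening": finger opening in m.
Only numpy, scipy, OpenCV 4.12 (cv2) and the standard library are available. Lean on these libraries where they do the work, as an engineer would, in place of code of your own. Each camera call takes 0.05 s, during which the arm holds its last target. There are 200 camera calls.

## Working session

There is one attempt and no reset: what is moved stays moved. The work goes in short steps, Python scripts to look and compute and a tool call to move; the robot and the scene stay as the last step left them, time stands still between calls to the robot, and variables do not carry over. Pictures are saved under pics/ and viewed, about 8 in all and at most 12, crops included, and the job is handed in when it is done.

Besides the shell and the picture viewer there is one more tool, called after "Request:" in YAML: its name, and indented under it one key for each argument. play_rows: Moves the arm, as the interface text tells. Scaled input: -1 to 1 covers 0.1 m each way for a shift and 45 degrees each way for a turn. Its arguments: {"type":"object","properties":{"steps":{"type":"array"}},"required":["steps"]}

```bash
mkdir -p pics; ls; python3 - <<'E'
from bench import env
import cv2,json
for n in("side","top"):
    im=env.capture(n); cv2.imwrite(f"pics/{n}0.png",cv2.cvtColor(im,cv2.COLOR_RGB2BGR))
    print(n,env.camera_model(n))
o=env.get_obs();print(o)
E
```

```text
pics
side {'vertical_fov': 54.9873288089884, 'cx': 279.7785795299017, 'cy': 215.09254894669814, 'xyz': array([0.53471775, 1.06321255, 0.86119867]), 'rotation': array([[-0.99931871, -0.00194689, -0.03685544],
       [-0.02861718, -0.58972846,  0.80709442],
       [-0.02330603,  0.80759925,  0.58927097]])}
top {'vertical_fov': 46.99886024870734, 'cx': 273.9504229500615, 'cy': 204.47547290918016, 'xyz': array([0.30581959, 0.00567522, 1.43350283]), 'rotation': array([[ 8.48450714e-03,  9.79798694e-01, -1.99806235e-01],
       [-9.99963983e-01,  8.27077229e-03, -1.90439332e-03],
       [-2.13370216e-04,  1.99815196e-01,  9.79833579e-01]])}
{'t': 0.1, 'qpos': array([-1.46721121e+00,  3.26871876e-01, -1.93485772e-01,  1.05199326e+00,
        2.14978473e-05,  1.43661037e+00]), 'joint_velocities': array([ 0.00087456, -0.00111282,  0.00279575, -0.0016486 ,  0.00055392,
        0.00061481]), 'effort': array([ 6.60954101e-04, -4.44242370e+01,  2.63037676e+01,  7.92015111e-03,
       -1.81970613e-04,  3.70355394e-06]), 'eef_pos': array([ 0.12954047, -0.53426815,  0.40397806]), 'tool_rot': array([[ 2.35536873e-01, -9.71865403e-01, -1.39360782e-04],
       [-9.71864197e-01, -2.35536802e-01,  1.54846882e-03],
       [-1.53772787e-03, -2.29281749e-04, -9.99998791e-01]]), 'wrist_force': array([0.02839572, 0.15836446, 0.59183749]), 'ft_torque': array([-0.01527696,  0.04066491, -0.08538696]), 'opening': 0.0852120925218111}
```

View pics/top0.png

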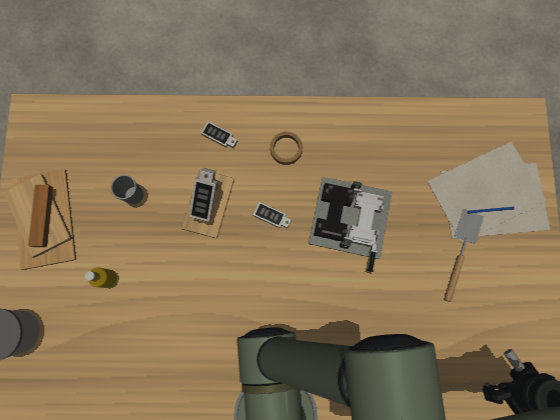

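View pics/side0.png

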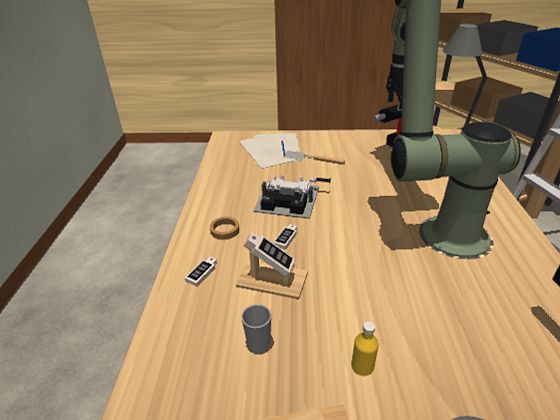

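```bash
cat > h.py <<'E'
import numpy as np,cv2
from bench import env
def crop(im,x,y,w,h,s=5):
    c=cv2.resize(im[y:y+h,x:x+w],None,fx=s,fy=s,interpolation=cv2.INTER_CUBIC)
    c=cv2.cvtColor(c,cv2.COLOR_RGB2BGR)
    for i in range((-x)%10,w,10):
        cv2.line(c,(i*s,0),(i*s,6),(0,0,255),1);cv2.putText(c,str(x+i),(i*s,16),0,.35,(0,0,255),1)
    for j in range((-y)%10,h,10):
        cv2.line(c,(0,j*s),(6,j*s),(0,0,255),1);cv2.putText(c,str(y+j),(7,j*s+4),0,.35,(0,0,255),1)
    return c
def cam(n):
    m=env.camera_model(n);f=210/np.tan(np.radians(m["vertical_fov"])/2)
    return f,m["cx"],m["cy"],np.array(m["xyz"]),np.array(m["rotation"])
def proj(n,P):
    f,cx,cy,c,R=cam(n);p=(np.atleast_2d(P)-c)@R
    return np.c_[cx+f*p[:,0]/-p[:,2],cy+f*p[:,1]/p[:,2]]
def ray(n,uv):
    f,cx,cy,c,R=cam(n);d=R@np.array([(uv[0]-cx)/f,-(uv[1]-cy)/f,-1]);return c,d/np.linalg.norm(d)
def atz(n,uv,z):
    c,d=ray(n,uv);return c+d*(z-c[2])/d[2]
def tri(a,b):
    A=np.zeros((3,3));v=np.zeros(3);L=[]
    for n,uv in(("top",a),("side",b)):
        c,d=ray(n,uv);M=np.eye(3)-np.outer(d,d);A+=M;v+=M@c;L.append((c,M))
    x=np.linalg.solve(A,v);return x,[np.linalg.norm(M@(x-c)) for c,M in L]
E
python3 - <<'E'
from h import *
t=cv2.imread("pics/top0.png")[:,:,::-1];s=cv2.imread("pics/side0.png")[:,:,::-1]
cv2.imwrite("pics/tc.png",np.hstack([crop(t,178,160,58,90),crop(t,302,170,98,90)]) if 0 else np.hstack([crop(t,178,165,58,112),crop(t,302,165,98,112)]))
cv2.imwrite("pics/sc.png",np.hstack([crop(s,235,225,75,75),crop(s,252,165,83,75)]))
E
```

```text
(no output)
```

View pics/tc.png

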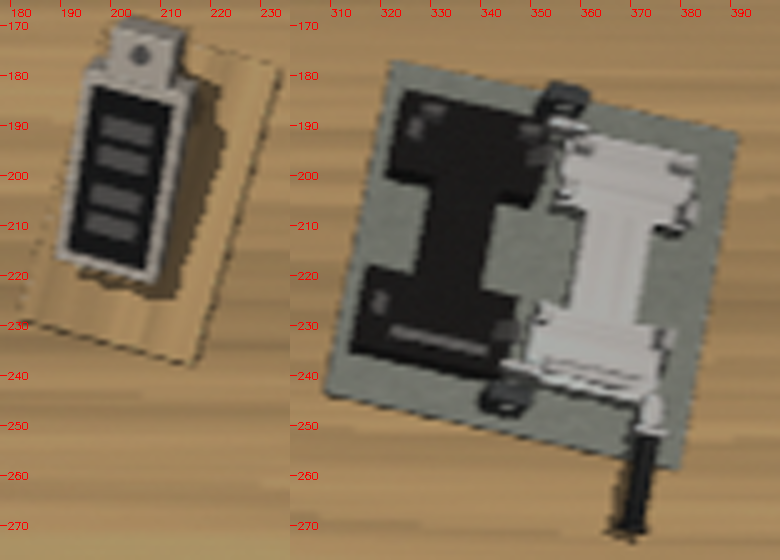

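View pics/sc.png

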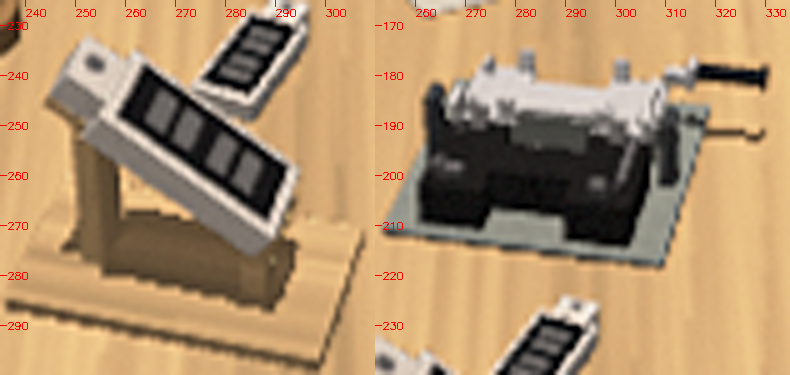

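```bash
cat > fit.py <<'E'
from h import *
from scipy.optimize import least_squares
T1=lambda x,y:("top",178+x/5,165+y/5)
T2=lambda x,y:("top",302+(x-290)/5,165+y/5)
S1=lambda x,y:("side",235+x/5,225+y/5)
S2=lambda x,y:("side",252+(x-375)/5,165+y/5)
def Rz(a):c,s=np.cos(a),np.sin(a);return np.array([[c,-s,0],[s,c,0],[0,0,1.]])
def Ry(a):c,s=np.cos(a),np.sin(a);return np.array([[c,0,s],[0,1,0],[-s,0,c]])
def solve(obs,f,x0,verb=True):
    def r(p):
        o=[]
        for P,(n,u,v) in obs:o+=list(proj(n,f(p,np.array(P,float)))[0]-[u,v])
        return np.array(o)
    s=least_squares(r,x0,loss="soft_l1",f_scale=.7)
    if verb:print(np.round(s.x,4));print(np.round(r(s.x).reshape(-1,2),1).tolist())
    return s.x
TILT=-np.radians(35)
unitf=lambda p,P:np.array(p[:3])+Rz(p[3])@Ry(TILT)@P
fixf=lambda p,P:np.array([p[0],p[1],p[4] if len(p)>4 else 0])+Rz(p[2])@P
E
cat > run1.py <<'E'
from fit import *
a=60;b=30;h=12
U=solve([((a,b,h),T1(88,67)),((a,-b,h),T1(192,83)),((-a,b,h),T1(58,258)),((-a,-b,h),T1(155,284)),
 ((a,-b,h),S1(135,55)),((-a,-b,h),S1(300,165)),((-a,b,h),S1(275,235)),((a,b,-h),S1(85,130)),((-a,b,-h),S1(257,252))] and
 [((np.array(P)/1000),o) for P,o in [((a,b,h),T1(88,67)),((a,-b,h),T1(192,83)),((-a,b,h),T1(58,258)),((-a,-b,h),T1(155,284)),
 ((a,-b,h),S1(135,55)),((-a,-b,h),S1(300,165)),((-a,b,h),S1(275,235)),((a,b,-h),S1(85,130)),((-a,b,-h),S1(257,252))]],unitf,[.47,.2,.1,-.2])
St=solve([(np.array(P)/1000,o) for P,o in [((95,-55,12),T1(282,68)),((-95,-55,12),T1(195,367)),((-95,55,12),T1(20,320)),((95,55,12),S1(5,300)),((-95,55,12),S1(320,362)),((-95,-55,12),S1(363,230))]],fixf,[.45,.2,-.2])
X=107.5;Y=105
for X,Y in((107.5,105),(105,107.5)):
  F=solve([(np.array(P)/1000,o) for P,o in [((X,Y,8),T2(393,60)),((X,-Y,8),T2(738,133)),((-X,-Y,8),T2(678,468)),((-X,Y,8),T2(325,393)),
  ((X,Y,8),S2(387,230)),((-X,Y,8),S2(662,265)),((-X,-Y,8),S2(708,107))]],fixf,[.45,-.2,-.2])
for nm,a,b in(("tip",T2(628,530),S2(768,77)),("root",T2(650,432),S2(695,73))):print(nm,tri(a[1:],b[1:]))
for nm,a in(("postfar",T2(568,92)),("postnear",T2(511,385))):print(nm,atz("top",a[1:],.066))
print("handle tip in F",Rz(F[2]).T@(tri(T2(628,530)[1:],S2(768,77)[1:])[0]-[F[0],F[1],0]))
for a in(T2(568,92),T2(511,385)):print(Rz(F[2]).T@(atz("top",a[1:],.066)-[F[0],F[1],0]))
for n,x,y,w,hh in(("top",178,165,58,112),("top",302,165,98,112)):pass
def box(f,p,lo,hi):
    L=[]
    for i in range(8):
        for k in range(3):
            j=i|(1<<k)
            if j!=i:
                g=lambda i:[ (hi if i>>k2&1 else lo)[k2]/1000 for k2 in range(3)]
                L.append((f(p,np.array(g(i))),f(p,np.array(g(j)))))
    return L
L=box(unitf,U,(-60,-30,-12),(60,30,12))+box(unitf,U,(60,-18,-12),(88,18,12))+box(fixf,St,(-95,-55,0),(95,55,12))
L+=box(fixf,F,(-147,-89,48),(-97,-75,62))+box(fixf,F,(-62,-77,41),(62,-14,58))+box(fixf,F,(-90,-5,0),(90,5,66))
Q={}
for n in("top","side"):
    im=cv2.imread(f"pics/{n}0.png")[:,:,::-1]
    for x,y,w,hh in ([(178,165,58,112),(302,165,98,112)] if n=="top" else [(235,225,75,75),(252,165,83,75)]):
        c=crop(im,x,y,w,hh)
        for A,B in L:
            q=((proj(n,[A,B])-[x-.0,y-.0])*5+2).astype(int);cv2.line(c,tuple(map(int,q[0])),tuple(map(int,q[1])),(0,255,0),1)
        Q.setdefault(n,[]).append(c)
cv2.imwrite("pics/ovt.png",np.hstack(Q["top"]));cv2.imwrite("pics/ovs.png",np.hstack(Q["side"]))
E
python3 run1.py
```

```text
[ 0.5937  0.207   0.0963 -0.2446]
[[-0.2, -0.3], [-0.1, 1.8], [-0.1, -0.2], [0.7, -0.2], [0.1, -1.9], [0.6, -0.3], [0.5, -0.1], [-0.8, 1.0], [-0.6, 0.7]]
[ 0.5991  0.2075 -0.2546]
[[-0.4, -0.7], [-0.7, -0.5], [-1.1, -0.7], [0.3, -1.6], [0.7, -1.2], [1.0, -1.4]]
[ 0.5616 -0.221  -0.2042]
[[0.3, -1.6], [-0.7, -2.0], [-0.7, 0.5], [0.0, 0.5], [-1.6, -1.4], [1.3, -1.5], [1.2, -0.6]]
[ 0.56   -0.2209 -0.2071]
[[-0.6, -0.5], [0.1, -0.4], [0.2, 0.5], [-0.8, -0.1], [-0.8, -1.0], [0.8, -1.1], [1.1, -1.0]]
tip (array([ 0.39706171, -0.26419475,  0.05556686]), [np.float64(0.00024210302014070228), np.float64(0.00024210302014060793)])
root (array([ 0.45256606, -0.27942083,  0.05041396]), [np.float64(0.00047971908874844564), np.float64(0.0004797190887484798)])
postfar [ 0.64944515 -0.23500599  0.066     ]
postnear [ 0.47748212 -0.19809772  0.066     ]
handle tip in F [-0.15057327 -0.07583352  0.05556686]
[0.09041534 0.0046269  0.066     ]
[-0.08546225  0.00538727  0.066     ]
```

```bash
sed -i 's/^L=box(unitf/F[:2]+=(Rz(F[2])@[0,.005,0])[:2];print("F",F)\nL=box(unitf/' run1.py; python3 run1.py|tail -1; python3 - <<'E'
import cv2,numpy as np
t=cv2.imread("pics/ovt.png")
cv2.imwrite("pics/ovt1.png",t)
E
```

```text
F [ 0.56103855 -0.21604956 -0.20709835]Traceback (most recent call last):
  File "run1.py", line 35, in <module>
    q=((proj(n,[A,B])-[x-.0,y-.0])*5+2).astype(int);cv2.line(c,tuple(map(int,q[0])),tuple(map(int,q[1])),(0,255,0),1)
        ~~~~^^^^^^^^^
  File "h.py", line 15, in proj
    f,cx,cy,c,R=cam(n);p=(np.atleast_2d(P)-c)@R
                ~~~^^^
  File "h.py", line 12, in cam
    m=env.camera_model(n);f=210/np.tan(np.radians(m["vertical_fov"])/2)
ValueError: time passes only in moves, steps and waits
```

View pics/ovt1.png

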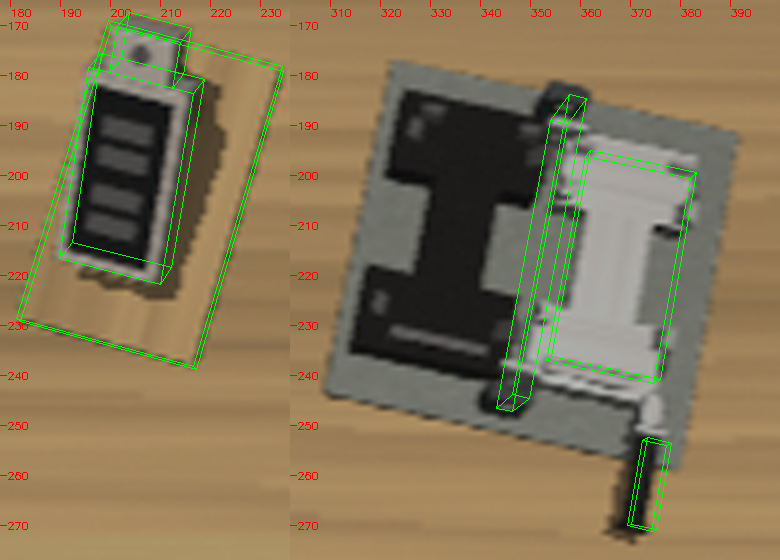

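View pics/ovs.png

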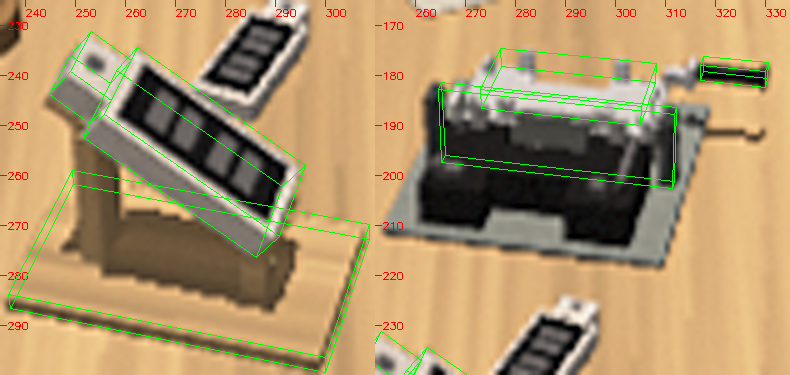

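```bash
python3 - <<'E'
from bench import env
import pickle
pickle.dump({n:env.camera_model(n) for n in("top","side")},open("cams.pkl","wb"))
E
sed -i 's/m=env.camera_model(n)/m=CAMS[n]/; s/^from bench import env/import pickle,os\nfrom bench import env\nCAMS=pickle.load(open("\.\/cams.pkl","rb"))/' h.py
sed -i 's/^T1=.*/T1=lambda x,y:("top",178+(x-2)\/5,165+(y-2)\/5)/;s/^T2=.*/T2=lambda x,y:("top",302+(x-292)\/5,165+(y-2)\/5)/;s/^S1=.*/S1=lambda x,y:("side",235+(x-2)\/5,225+(y-2)\/5)/;s/^S2=.*/S2=lambda x,y:("side",252+(x-377)\/5,165+(y-2)\/5)/' fit.py
cat > run2.py <<'E'
from fit import *
k=1e-3
W=[((1,1),T1(92,83)),((1,-1),T1(172,104)),((-1,-1),T1(150,270)),((-1,1),T1(68,248)),
((1,-1),S1(140,65)),((1,1),S1(118,98)),((-1,1),S1(270,212)),((-1,-1),S1(290,170))]
def r(p):
    o=[]
    for (i,j),(n,u,v) in W:o+=list(proj(n,unitf(p,np.array([i*p[4],j*p[5],.012])))[0]-[u,v])
    return np.array(o)
s=least_squares(r,[.594,.207,.097,-.245,.05,.025]);print("win",np.round(s.x,4));print(np.round(r(s.x).reshape(-1,2),1).tolist())
St=solve([(np.array(P)/1000,o) for P,o in [((95,-55,12),T1(282,68)),((-95,-55,12),T1(195,367)),((-95,55,12),T1(20,320)),((95,55,12),S1(5,300)),((-95,55,12),S1(320,362)),((-95,-55,12),S1(363,230))]],fixf,[.45,.2,-.2,0,0] and [.6,.2,-.25])
X=105;Y=107.5
F=solve([(np.array(P)/1000,o) for P,o in [((X,Y,8),T2(393,60)),((X,-Y,8),T2(738,133)),((-X,-Y,8),T2(678,468)),((-X,Y,8),T2(325,393)),
  ((X,Y,8),S2(387,230)),((-X,Y,8),S2(662,265)),((-X,-Y,8),S2(708,107))]],fixf,[.45,-.2,-.2])
g=lambda w:np.round(Rz(F[2]).T@(w-[F[0],F[1],0]),4)
print("tip",g(tri(T2(628,530)[1:],S2(768,77)[1:])[0]),"root",g(tri(T2(650,432)[1:],S2(695,73)[1:])[0]))
for a in(T2(568,92),T2(511,385)):print("post",g(atz("top",a[1:],.066)))
# pocket floor waist edges: (585..650,265) at z=.041 ; mid
for a in(T2(583,265),T2(645,265)):print("waist",g(atz("top",a[1:],.041)))
E
python3 run2.py
```

```text
win [ 0.594   0.2091  0.1011 -0.2444  0.0525  0.0215]
[[1.0, -0.4], [-0.1, -0.8], [-1.3, -0.5], [0.6, 0.2], [0.6, -1.1], [0.3, 1.9], [0.4, 0.5], [0.2, -1.2]]
[ 0.6002  0.2083 -0.2532]
[[-0.2, -0.7], [-0.5, -0.5], [-1.0, -0.6], [0.2, -0.9], [0.8, -0.7], [1.0, -0.9]]
[ 0.5613 -0.2201 -0.2068]
[[-0.5, -0.5], [0.1, -0.5], [0.3, 0.4], [-0.7, -0.1], [-0.7, -0.5], [0.9, -0.6], [1.2, -0.4]]
tip [-0.1506 -0.0751  0.0582] root [-0.0933 -0.0786  0.0531]
post [0.0903 0.0048 0.066 ]
post [-0.0856  0.0056  0.066 ]
waist [-0.0034 -0.0255  0.041 ]
waist [ 0.0044 -0.0609  0.041 ]
```

```bash
cat > plan.py <<'E'
import numpy as np,json,os,math
from scipy.spatial.transform import Rotation as Ro,Slerp
SF="cmd.json"
def load():
    d=json.load(open(SF));return np.array(d["p"]),np.array(d["R"])
def save(p,R):json.dump({"p":list(map(float,p)),"R":np.asarray(R).tolist()},open(SF,"w"))
def tool(xdir,zdir):
    z=np.array(zdir)/np.linalg.norm(zdir);x=np.array(xdir)-np.dot(xdir,z)*z;x/=np.linalg.norm(x)
    return np.c_[x,np.cross(z,x),z]
def down(az):return tool([math.cos(az),math.sin(az),0],[0,0,-1])
def emit(p0,R0,poses,clo):
    rows=[]
    for (p,R),c in zip(poses,clo):
        sh=np.round(R0.T@(p-p0)/.1,3)+0.;tu=np.round(Ro.from_matrix(R0.T@R).as_rotvec()/(math.pi/4),3)+0.
        assert abs(sh).max()<=1 and abs(tu).max()<=1,(sh,tu)
        rows.append([c,sh.tolist(),tu.tolist()])
    c,sh,tu=rows[-1];p=p0+R0@np.array(sh)*.1;R=R0@Ro.from_rotvec(np.array(tu)*math.pi/4).as_matrix()
    print(json.dumps(rows).replace(" ",""));return p,R
def go(p1,R1,n,k=4,c=0.,smooth=True):
    """n calls of k rows straight to p1,R1"""
    p0,R0=load();sl=Slerp([0,1],Ro.from_matrix([R0,R1]));N=n*k;p,R=p0,R0
    for i in range(n):
        ps=[]
        for j in range(k):
            s=(i*k+j+1)/N if smooth else (i+1)/n
            ps.append((p0+s*(np.array(p1)-p0),sl(s).as_matrix()))
        p,R=emit(p,R,ps,[c]*k)
    save(p,R)
E
python3 - <<'E'
from plan import *
save([.13,-.535,.405],down(-1.3331))
Y=-.25;ux=np.array([math.cos(Y)*math.cos(.6109),math.sin(Y)*math.cos(.6109),math.sin(.6109)]);uy=np.array([-math.sin(Y),math.cos(Y),0]);uz=np.cross(ux,uy)
C=np.array([.594,.208,.098]);G=tool(uy,-uz)
go([.43,-.3,.41],down(-.4),4,3)
go([.48,0,.41],down(.6),4,4)
go(C-.255*G[:,2],G,5,4)
print(load()[0],G.tolist())
E
```

```text
[[0.0,[-0.131,-0.289,-0.004],[0.0,0.0,-0.099]],[0.0,[-0.263,-0.578,-0.008],[0.0,0.0,-0.198]],[0.0,[-0.394,-0.867,-0.012],[0.0,0.0,-0.297]]]
[[0.0,[-0.061,-0.312,-0.005],[0.0,0.0,-0.099]],[0.0,[-0.122,-0.624,-0.009],[0.0,0.0,-0.198]],[0.0,[-0.184,-0.935,-0.013],[0.0,0.0,-0.297]]]
[[0.0,[0.013,-0.317,-0.004],[0.0,0.0,-0.099]],[0.0,[0.026,-0.635,-0.008],[0.0,0.0,-0.198]],[0.0,[0.038,-0.952,-0.012],[0.0,0.0,-0.297]]]
[[0.0,[0.086,-0.306,-0.005],[0.0,0.0,-0.099]],[0.0,[0.172,-0.612,-0.009],[0.0,0.0,-0.198]],[0.0,[0.257,-0.917,-0.013],[0.0,0.0,-0.297]]]
[[0.0,[-0.044,-0.185,0.0],[0.0,0.0,-0.08]],[0.0,[-0.088,-0.37,0.0],[0.0,0.0,-0.159]],[0.0,[-0.133,-0.555,0.0],[0.0,0.0,-0.239]],[0.0,[-0.177,-0.74,0.0],[0.0,0.0,-0.318]]]
[[0.0,[0.003,-0.19,0.0],[0.0,0.0,-0.08]],[0.0,[0.006,-0.38,0.0],[0.0,0.0,-0.159]],[0.0,[0.009,-0.57,0.0],[0.0,0.0,-0.239]],[0.0,[0.011,-0.76,0.0],[0.0,0.0,-0.319]]]
[[0.0,[0.05,-0.183,0.0],[0.0,0.0,-0.079]],[0.0,[0.1,-0.367,0.0],[0.0,0.0,-0.159]],[0.0,[0.15,-0.55,0.0],[0.0,0.0,-0.238]],[0.0,[0.2,-0.734,0.0],[0.0,0.0,-0.318]]]
[[0.0,[0.093,-0.165,0.0],[0.0,0.0,-0.08]],[0.0,
[... 629 characters left out ...]
6,0.1],[-0.112,0.042,-0.133]],[0.0,[0.332,-0.395,0.133],[-0.149,0.056,-0.177]]]
[[0.0,[0.095,-0.09,0.026],[-0.037,0.014,-0.045]],[0.0,[0.19,-0.18,0.052],[-0.074,0.028,-0.089]],[0.0,[0.285,-0.27,0.079],[-0.112,0.042,-0.134]],[0.0,[0.38,-0.36,0.105],[-0.149,0.056,-0.178]]]
[[0.0,[0.105,-0.078,0.02],[-0.037,0.014,-0.044]],[0.0,[0.211,-0.157,0.041],[-0.074,0.028,-0.089]],[0.0,[0.317,-0.235,0.062],[-0.111,0.042,-0.133]],[0.0,[0.422,-0.314,0.083],[-0.148,0.056,-0.178]]]
[0.45226986 0.24416013 0.3068365 ] [[0.24740395925452296, 0.793667271792484, 0.5557729236213851], [0.9689124217106448, -0.20265652598975126, -0.14191212608011672], [-1.9873476781530575e-18, 0.5736049112056494, -0.8191321052435677]]
```

Request:
play_rows:
  steps:
    - [0, [-0.2, -0.43, 0], [0, 0, -0.15]]
    - [0, [-0.4, -0.87, 0], [0, 0, -0.3]]
    - [0, [-0.4, -0.87, 0], [0, 0, -0.3]]

```text
t: 0.35
eef_pos: [0.207, -0.4722, 0.4041]
tool_rot: [[0.461, -0.887, 0.001], [-0.887, -0.461, 0.003], [-0.003, -0.003, -1.0]]
wrist_force: [0.3, 0.6, -0.2]
opening: 0.0856
```

Request:
play_rows:
  steps:
    - [0, [-0.06, -0.31, 0], [0, 0, -0.1]]
    - [0, [-0.12, -0.62, 0], [0, 0, -0.2]]
    - [0, [-0.18, -0.93, 0], [0, 0, -0.3]]

```text
t: 0.6
eef_pos: [0.28, -0.4158, 0.4044]
tool_rot: [[0.653, -0.757, -0.0], [-0.757, -0.653, 0.0], [-0.0, 0.0, -1.0]]
wrist_force: [0.2, -0.5, -0.2]
opening: 0.0856
```

Request:
play_rows:
  steps:
    - [0, [0.01, -0.32, 0], [0, 0, -0.1]]
    - [0, [0.02, -0.64, 0], [0, 0, -0.2]]
    - [0, [0.04, -0.95, 0], [0, 0, -0.3]]

```text
t: 0.85
eef_pos: [0.3549, -0.3567, 0.4045]
tool_rot: [[0.812, -0.584, -0.0], [-0.584, -0.812, 0.0], [-0.001, -0.0, -1.0]]
wrist_force: [0.6, -0.2, -0.3]
opening: 0.0856
```

Request:
play_rows:
  steps:
    - [0, [0.08, -0.31, 0], [0, 0, -0.1]]
    - [0, [0.17, -0.61, 0], [0, 0, -0.2]]
    - [0, [0.26, -0.92, 0], [0, 0, -0.3]]

```text
t: 1.1
eef_pos: [0.4299, -0.2975, 0.4045]
tool_rot: [[0.926, -0.378, -0.0], [-0.378, -0.926, -0.0], [-0.0, 0.0, -1.0]]
wrist_force: [-0.2, -0.9, 0.7]
opening: 0.0851
```

```bash
python3 - <<'E'
from h import *
o=env.get_obs();print(o["t"],o["qpos"],o["eef_pos"],o["tool_rot"])
E
```

```text
1.1 [-7.46596744e-01  2.76321077e-01 -2.63064973e-01  1.03176230e+00
 -3.45419884e-04  1.21182026e+00] [ 0.42987875 -0.29753887  0.40448681] [[ 9.25810944e-01 -3.77986577e-01 -4.92973845e-04]
 [-3.77986629e-01 -9.25811054e-01 -1.44676322e-05]
 [-4.50932065e-04  1.99731814e-04 -9.99999878e-01]]
```

Request:
play_rows:
  steps:
    - [0, [-0.04, -0.18, 0], [0, 0, -0.08]]
    - [0, [-0.09, -0.37, 0], [0, 0, -0.16]]
    - [0, [-0.13, -0.55, 0], [0, 0, -0.24]]
    - [0, [-0.18, -0.74, 0], [0, 0, -0.32]]

```text
t: 1.43
eef_pos: [0.4407, -0.2224, 0.4043]
tool_rot: [[0.991, -0.136, -0.001], [-0.136, -0.991, 0.0], [-0.001, -0.0, -1.0]]
wrist_force: [0.8, -0.4, -0.1]
opening: 0.0854
```

Request:
play_rows:
  steps:
    - [0, [0, -0.19, 0], [0, 0, -0.08]]
    - [0, [0, -0.38, 0], [0, 0, -0.16]]
    - [0, [0.01, -0.57, 0], [0, 0, -0.24]]
    - [0, [0.01, -0.76, 0], [0, 0, -0.32]]

```text
t: 1.77
eef_pos: [0.452, -0.1473, 0.4045]
tool_rot: [[0.993, 0.114, -0.0], [0.114, -0.993, 0.0], [-0.0, -0.0, -1.0]]
wrist_force: [0.7, -0.0, 0.2]
opening: 0.0854
```

Request:
play_rows:
  steps:
    - [0, [0.05, -0.18, 0], [0, 0, -0.08]]
    - [0, [0.1, -0.37, 0], [0, 0, -0.16]]
    - [0, [0.15, -0.55, 0], [0, 0, -0.24]]
    - [0, [0.2, -0.73, 0], [0, 0, -0.32]]

```text
t: 2.1
eef_pos: [0.4637, -0.0725, 0.4045]
tool_rot: [[0.934, 0.358, -0.0], [0.358, -0.934, -0.0], [-0.0, -0.0, -1.0]]
wrist_force: [1.1, -0.7, -0.0]
opening: 0.0855
```

Request:
play_rows:
  steps:
    - [0, [0.09, -0.17, 0], [0, 0, -0.08]]
    - [0, [0.19, -0.33, 0], [0, 0, -0.16]]
    - [0, [0.28, -0.5, 0], [0, 0, -0.24]]
    - [0, [0.37, -0.66, 0], [0, 0, -0.32]]

```text
t: 2.43
eef_pos: [0.4748, 0.0023, 0.4045]
tool_rot: [[0.816, 0.579, -0.001], [0.579, -0.816, -0.0], [-0.0, -0.0, -1.0]]
wrist_force: [0.0, -0.1, -0.3]
opening: 0.0851
```

Request:
play_rows:
  steps:
    - [0, [0.06, -0.11, 0.05], [-0.037, 0.014, -0.044]]
    - [0, [0.12, -0.22, 0.1], [-0.074, 0.028, -0.089]]
    - [0, [0.17, -0.33, 0.15], [-0.112, 0.042, -0.133]]
    - [0, [0.23, -0.44, 0.21], [-0.149, 0.056, -0.178]]

```text
t: 2.77
eef_pos: [0.4681, 0.0512, 0.3834]
tool_rot: [[0.726, 0.679, 0.109], [0.687, -0.724, -0.063], [0.036, 0.121, -0.992]]
wrist_force: [-0.0, 0.5, -0.4]
opening: 0.0858
```

Request:
play_rows:
  steps:
    - [0, [0.07, -0.1, 0.04], [-0.037, 0.014, -0.044]]
    - [0, [0.14, -0.21, 0.08], [-0.074, 0.028, -0.089]]
    - [0, [0.21, -0.32, 0.13], [-0.112, 0.042, -0.133]]
    - [0, [0.28, -0.42, 0.17], [-0.149, 0.056, -0.178]]

```text
t: 3.1
eef_pos: [0.4615, 0.0998, 0.3622]
tool_rot: [[0.618, 0.754, 0.222], [0.784, -0.611, -0.109], [0.053, 0.242, -0.969]]
wrist_force: [-0.1, -0.0, 0.8]
opening: 0.0854
```

Request:
play_rows:
  steps:
    - [0, [0.08, -0.1, 0.03], [-0.037, 0.014, -0.044]]
    - [0, [0.17, -0.2, 0.07], [-0.074, 0.028, -0.089]]
    - [0, [0.25, -0.3, 0.1], [-0.112, 0.042, -0.133]]
    - [0, [0.33, -0.4, 0.13], [-0.149, 0.056, -0.178]]

```text
t: 3.43
eef_pos: [0.4548, 0.1486, 0.3419]
tool_rot: [[0.497, 0.799, 0.338], [0.866, -0.481, -0.137], [0.053, 0.361, -0.931]]
wrist_force: [0.2, -0.3, 0.2]
opening: 0.0853
```

Request:
play_rows:
  steps:
    - [0, [0.1, -0.09, 0.03], [-0.037, 0.014, -0.044]]
    - [0, [0.19, -0.18, 0.05], [-0.074, 0.028, -0.089]]
    - [0, [0.28, -0.27, 0.08], [-0.112, 0.042, -0.133]]
    - [0, [0.38, -0.36, 0.1], [-0.149, 0.056, -0.178]]

```text
t: 3.77
eef_pos: [0.4482, 0.1974, 0.3215]
tool_rot: [[0.366, 0.814, 0.452], [0.93, -0.338, -0.145], [0.034, 0.473, -0.88]]
wrist_force: [0.1, -0.7, 0.6]
opening: 0.0849
```

```bash
cat >> plan.py <<'E'
def sync():
    from bench import env
    o=env.get_obs();p=np.array(o["eef_pos"])+[0,0,.0005];R=np.array(o["tool_rot"]);save(p,R);print("t",round(o["t"],2),"p",np.round(p,4),"q",np.round(o["qpos"],2),"open",round(o["opening"],4));return p,R
E
cat > unit.py <<'E'
from plan import *
Y=-.25;ux=np.array([math.cos(Y)*math.cos(.6109),math.sin(Y)*math.cos(.6109),math.sin(.6109)]);uy=np.array([-math.sin(Y),math.cos(Y),0]);uz=np.cross(ux,uy)
C=np.array([.594,.208,.098]);G=tool(uy,-uz)
E
python3 - <<'E'
from unit import *
sync()
go(C-.235*G[:,2],G,1,5)
go(C-.155*G[:,2],G,1,5)
E
```

```text
t 3.77 p [0.4482 0.1974 0.322 ] q [ 0.34  0.17 -0.72  0.28 -0.29  0.66] open 0.0849
[[0.0,[0.091,-0.035,0.056],[-0.029,0.009,-0.032]],[0.0,[0.181,-0.07,0.113],[-0.059,0.019,-0.064]],[0.0,[0.272,-0.105,0.169],[-0.088,0.028,-0.095]],[0.0,[0.363,-0.14,0.226],[-0.118,0.037,-0.127]],[0.0,[0.454,-0.175,0.282],[-0.147,0.047,-0.159]]]
[[0.0,[0.0,0.0,0.16],[0.0,0.0,0.0]],[0.0,[0.0,0.0,0.32],[0.0,0.0,0.0]],[0.0,[0.0,0.0,0.48],[0.0,0.0,0.0]],[0.0,[-0.001,0.0,0.64],[0.0,0.0,0.0]],[0.0,[-0.001,0.0,0.8],[0.0,0.0,0.0]]]
```

Request:
play_rows:
  steps:
    - [0, [0.09, -0.035, 0.056], [-0.029, 0.009, -0.032]]
    - [0, [0.18, -0.07, 0.113], [-0.059, 0.019, -0.064]]
    - [0, [0.27, -0.105, 0.17], [-0.088, 0.028, -0.095]]
    - [0, [0.36, -0.14, 0.226], [-0.118, 0.037, -0.127]]
    - [0, [0.454, -0.175, 0.282], [-0.147, 0.047, -0.159]]

```text
t: 4.18
eef_pos: [0.4637, 0.2413, 0.29]
tool_rot: [[0.248, 0.794, 0.556], [0.969, -0.203, -0.142], [0.001, 0.574, -0.819]]
wrist_force: [0.4, -0.9, 0.5]
opening: 0.0855
```

Request:
play_rows:
  steps:
    - [0, [0, 0, 0.16], [0, 0, 0]]
    - [0, [0, 0, 0.32], [0, 0, 0]]
    - [0, [0, 0, 0.48], [0, 0, 0]]
    - [0, [0, 0, 0.64], [0, 0, 0]]
    - [0, [0, 0, 0.8], [0, 0, 0]]

```text
t: 4.6
eef_pos: [0.5085, 0.2296, 0.2241]
tool_rot: [[0.249, 0.794, 0.555], [0.969, -0.204, -0.141], [0.001, 0.573, -0.82]]
wrist_force: [0.0, 1.0, 0.4]
opening: 0.0854
```

```bash
python3 - <<'E'
from unit import *
from h import *
p,R=sync();print(R.round(3).tolist(),env.get_obs()["wrist_force"].round(1))
t=env.capture("top");s=env.capture("side")
a=crop(t,165,150,75,90);b=crop(s,215,205,80,90);cv2.imwrite("pics/g1.png",np.hstack([a,b]))
E
```

```text
t 4.6 p [0.5085 0.2296 0.2246] q [ 0.37  0.43 -0.73 -0.1  -0.34  0.53] open 0.0854
[[0.249, 0.794, 0.555], [0.969, -0.204, -0.141], [0.001, 0.573, -0.82]] [0.  1.  0.4]
```

View pics/g1.png

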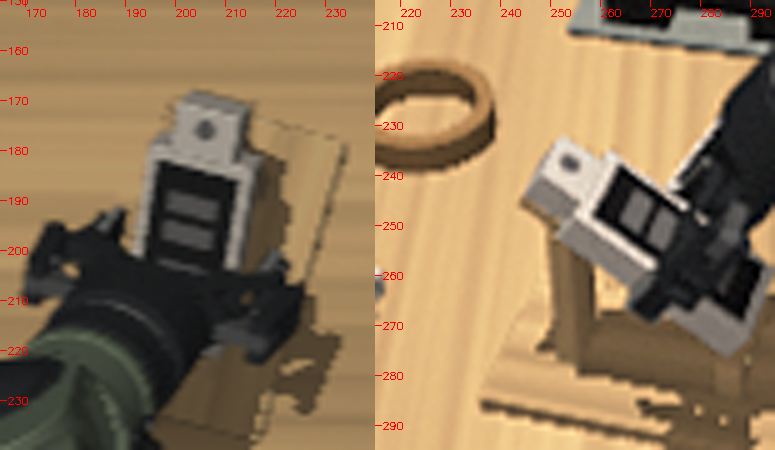

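Request:
play_rows:
  steps:
    - [1, [0, 0, 0.02], [0, 0, 0]]
    - [1, [0, 0, 0.02], [0, 0, 0]]
    - [1, [0, 0, 0.02], [0, 0, 0]]
    - [1, [0, 0, 0.02], [0, 0, 0]]
    - [1, [0, 0, 0.02], [0, 0, 0]]

```text
t: 5.12
eef_pos: [0.509, 0.2298, 0.224]
tool_rot: [[0.247, 0.794, 0.556], [0.969, -0.204, -0.14], [0.002, 0.573, -0.819]]
wrist_force: [-3.3, 0.9, 3.4]
opening: 0.0594
```

Request:
play_rows:
  steps:
    - [1, [0, 0, 0], [0, 0, 0]]
    - [1, [0, 0, 0], [0, 0, 0]]

```text
t: 5.28
eef_pos: [0.5089, 0.2298, 0.224]
tool_rot: [[0.247, 0.794, 0.556], [0.969, -0.204, -0.141], [0.002, 0.573, -0.819]]
wrist_force: [-6.4, 1.2, 5.8]
opening: 0.0592
```

```bash
cat > pk.py <<'E'
from plan import *
PH=-.207;O=np.array([.5623,-.2152,0]);fx=np.array([math.cos(PH),math.sin(PH),0]);fy=np.array([-math.sin(PH),math.cos(PH),0])
fz=np.array([0,0,1.]);D=tool(fy,[0,0,-1])
PK=O-.0455*fy+.041*fz
E
python3 - <<'E'
from pk import *
p,R=sync()
go(p-.08*R[:,2],R,1,5,1)
print("mid");p,R=load();H=PK+[0,0,.012+.155+.05]
Rm=Slerp([0,1],Ro.from_matrix([R,D]))(.4).as_matrix()
go([.5,.06,.36],Rm,3,4,1)
print("hover",H);go(H+[0,0,.05],D,4,5,1)
go(H,D,1,5,1)
E
```

```text
t 5.28 p [0.5089 0.2298 0.2245] q [ 0.37  0.43 -0.73 -0.11 -0.34  0.53] open 0.0592
[[1,[0.0,0.0,-0.16],[0.0,0.0,0.0]],[1,[0.0,0.0,-0.32],[0.0,0.0,0.0]],[1,[0.0,0.0,-0.48],[0.0,0.0,0.0]],[1,[0.0,0.0,-0.64],[0.0,0.0,0.0]],[1,[0.0,0.0,-0.8],[0.0,0.0,0.0]]]
mid
[[1,[-0.139,0.088,-0.01],[0.026,0.0,-0.002]],[1,[-0.277,0.175,-0.02],[0.052,0.001,-0.004]],[1,[-0.416,0.263,-0.03],[0.078,0.001,-0.005]],[1,[-0.555,0.35,-0.04],[0.104,0.002,-0.007]]]
[[1,[-0.139,0.086,-0.018],[0.026,0.0,-0.002]],[1,[-0.278,0.172,-0.035],[0.051,0.001,-0.004]],[1,[-0.418,0.258,-0.053],[0.077,0.001,-0.006]],[1,[-0.557,0.343,-0.07],[0.103,0.002,-0.007]]]
[[1,[-0.139,0.084,-0.025],[0.026,0.0,-0.002]],[1,[-0.279,0.167,-0.049],[0.052,0.001,-0.004]],[1,[-0.419,0.25,-0.073],[0.078,0.001,-0.006]],[1,[-0.558,0.334,-0.098],[0.104,0.002,-0.007]]]
hover [ 0.55294862 -0.25972866  0.258     ]
[[1,[-0.149,0.049,0.047],[0.023,0.0,-0.002]],[1,[-0.299,0.098,0.094],[0.047,0.001,-0.003]],[1,[-0.448,0.147,0.141],[0.07,0.001,-0.005]],[1,[-0.597,0.196,0.188],[0.093,0.002,-0.007]],[1,[-0.747,0.246,0.235],[0.117,0.002,-0.008]]]
[[1,[-0.15,0.052,0.042],[0.023,0.001,-0.002]],[1,[-0.299,0.104,0.084],[0.046,0.001,-0.003]],[1,[-0.449,0.156,0.127],[0.07,0.001,-0.005]],[1,[-0.599,0.209,0.169],[0.093,0.002,-0.007]],[1,[-0.749,0.261,0.211],[0.116,0.002,-0.008]]]
[[1,[-0.15,0.055,0.037],[0.023,0.001,-0.002]],[1,[-0.3,0.11,0.074],[0.047,0.001,-0.004]],[1,[-0.45,0.165,0.111],[0.07,0.002,-0.005]],[1,[-0.6,0.22,0.148],[0.093,0.002,-0.007]],[1,[-0.75,0.274,0.185],[0.117,0.002,-0.008]]]
[[1,[-0.151,0.058,0.031],[0.023,0.001,-0.002]],[1,[-0.302,0.115,0.063],[0.046,0.001,-0.004]],[1,[-0.452,0.172,0.095],[0.07,0.002,-0.005]],[1,[-0.603,0.229,0.126],[0.093,0.002,-0.007]],[1,[-0.753,0.286,0.158],[0.116,0.003,-0.009]]]
[[1,[0.0,0.0,0.1],[0.0,0.0,0.0]],[1,[0.0,0.0,0.2],[0.0,0.0,0.0]],[1,[0.0,0.0,0.3],[0.0,0.0,0.0]],[1,[0.0,0.0,0.4],[0.0,0.0,0.0]],[1,[0.0,0.0,0.5],[0.0,0.0,0.0]]]
```

Request:
play_rows:
  steps:
    - [1, [0, 0, -0.16], [0, 0, 0]]
    - [1, [0, 0, -0.32], [0, 0, 0]]
    - [1, [0, 0, -0.48], [0, 0, 0]]
    - [1, [0, 0, -0.64], [0, 0, 0]]
    - [1, [0, 0, -0.8], [0, 0, 0]]

```text
t: 5.7
eef_pos: [0.4639, 0.2405, 0.2889]
tool_rot: [[0.248, 0.795, 0.554], [0.969, -0.204, -0.142], [0.0, 0.572, -0.82]]
wrist_force: [0.3, 0.4, -3.6]
opening: 0.0589
```

Request:
play_rows:
  steps:
    - [1, [-0.14, 0.09, -0.01], [0.026, 0, -0.002]]
    - [1, [-0.28, 0.175, -0.02], [0.052, 0, -0.004]]
    - [1, [-0.42, 0.26, -0.03], [0.078, 0, -0.005]]
    - [1, [-0.555, 0.35, -0.04], [0.104, 0.002, -0.007]]

```text
t: 6.03
eef_pos: [0.4759, 0.1797, 0.312]
tool_rot: [[0.242, 0.839, 0.487], [0.97, -0.209, -0.123], [-0.001, 0.502, -0.865]]
wrist_force: [0.2, 0.1, -3.4]
opening: 0.0592
```

Request:
play_rows:
  steps:
    - [1, [-0.14, 0.085, -0.02], [0.026, 0, -0.002]]
    - [1, [-0.28, 0.17, -0.035], [0.052, 0, -0.004]]
    - [1, [-0.42, 0.26, -0.05], [0.077, 0, -0.006]]
    - [1, [-0.557, 0.343, -0.07], [0.103, 0.002, -0.007]]

```text
t: 6.37
eef_pos: [0.488, 0.1191, 0.3354]
tool_rot: [[0.237, 0.877, 0.418], [0.971, -0.213, -0.104], [-0.002, 0.431, -0.902]]
wrist_force: [0.6, -0.1, -2.5]
opening: 0.0592
```

Request:
play_rows:
  steps:
    - [1, [-0.14, 0.085, -0.025], [0.026, 0, -0.002]]
    - [1, [-0.28, 0.17, -0.05], [0.052, 0, -0.004]]
    - [1, [-0.42, 0.25, -0.073], [0.078, 0, -0.006]]
    - [1, [-0.558, 0.334, -0.098], [0.104, 0.002, -0.007]]

```text
t: 6.7
eef_pos: [0.4998, 0.0589, 0.3587]
tool_rot: [[0.232, 0.909, 0.345], [0.973, -0.216, -0.085], [-0.003, 0.356, -0.935]]
wrist_force: [0.5, 1.1, -3.3]
opening: 0.0591
```

Request:
play_rows:
  steps:
    - [1, [-0.15, 0.05, 0.047], [0.023, 0, -0.002]]
    - [1, [-0.3, 0.1, 0.094], [0.047, 0, -0.003]]
    - [1, [-0.45, 0.147, 0.14], [0.07, 0, -0.005]]
    - [1, [-0.6, 0.196, 0.188], [0.093, 0.002, -0.007]]
    - [1, [-0.747, 0.246, 0.235], [0.117, 0.002, -0.008]]

```text
t: 7.12
eef_pos: [0.513, -0.0211, 0.3454]
tool_rot: [[0.226, 0.939, 0.261], [0.974, -0.217, -0.064], [-0.004, 0.268, -0.963]]
wrist_force: [0.3, 0.6, -3.3]
opening: 0.0589
```

Request:
play_rows:
  steps:
    - [1, [-0.15, 0.05, 0.042], [0.023, 0, -0.002]]
    - [1, [-0.3, 0.1, 0.084], [0.046, 0, -0.003]]
    - [1, [-0.45, 0.156, 0.127], [0.07, 0, -0.005]]
    - [1, [-0.6, 0.21, 0.17], [0.093, 0.002, -0.007]]
    - [1, [-0.75, 0.26, 0.21], [0.116, 0.002, -0.008]]

```text
t: 7.53
eef_pos: [0.5262, -0.1011, 0.3324]
tool_rot: [[0.219, 0.96, 0.175], [0.976, -0.215, -0.043], [-0.003, 0.18, -0.984]]
wrist_force: [0.2, -0.3, -2.2]
opening: 0.0592
```

Request:
play_rows:
  steps:
    - [1, [-0.15, 0.055, 0.037], [0.023, 0, -0.002]]
    - [1, [-0.3, 0.11, 0.074], [0.047, 0, -0.004]]
    - [1, [-0.45, 0.165, 0.11], [0.07, 0, -0.005]]
    - [1, [-0.6, 0.22, 0.148], [0.093, 0.002, -0.007]]
    - [1, [-0.75, 0.274, 0.185], [0.117, 0.002, -0.008]]

```text
t: 7.95
eef_pos: [0.5394, -0.1809, 0.3195]
tool_rot: [[0.213, 0.973, 0.086], [0.977, -0.212, -0.021], [-0.003, 0.089, -0.996]]
wrist_force: [-0.5, 0.4, -3.1]
opening: 0.0589
```

Request:
play_rows:
  steps:
    - [1, [-0.15, 0.058, 0.03], [0.023, 0, -0.002]]
    - [1, [-0.3, 0.115, 0.063], [0.046, 0, -0.004]]
    - [1, [-0.45, 0.17, 0.095], [0.07, 0, -0.005]]
    - [1, [-0.6, 0.23, 0.126], [0.093, 0.002, -0.007]]
    - [1, [-0.753, 0.286, 0.158], [0.116, 0.003, -0.009]]

```text
t: 8.37
eef_pos: [0.5527, -0.2609, 0.3064]
tool_rot: [[0.206, 0.979, -0.002], [0.979, -0.206, 0.0], [-0.0, -0.002, -1.0]]
wrist_force: [-0.2, -0.1, -1.4]
opening: 0.0591
```

```bash
python3 - <<'E'
from pk import *
from h import *
p,R=sync();print(R.round(4).tolist(),env.get_obs()["wrist_force"].round(1))
go(PK+[0,0,.012+.155+.03],D,1,5,1)
E
```

```text
t 8.37 p [ 0.5527 -0.2609  0.3069] q [-0.56  0.52 -0.16  0.89 -0.   -0.35] open 0.0591
[[0.2059, 0.9786, -0.0021], [0.9786, -0.2059, 0.0001], [-0.0003, -0.0021, -1.0]] [-0.2 -0.1 -1.4]
[[1,[0.002,0.0,0.138],[-0.001,0.0,0.0]],[1,[0.005,0.001,0.276],[-0.001,0.0,0.0]],[1,[0.007,0.001,0.413],[-0.002,0.0,0.0]],[1,[0.01,0.001,0.551],[-0.002,0.0,0.0]],[1,[0.012,0.002,0.689],[-0.003,0.0,0.0]]]
```

Request:
play_rows:
  steps:
    - [1, [0.002, 0, 0.14], [0, 0, 0]]
    - [1, [0.005, 0, 0.28], [0, 0, 0]]
    - [1, [0.007, 0, 0.41], [-0.002, 0, 0]]
    - [1, [0.01, 0, 0.55], [-0.002, 0, 0]]
    - [1, [0.012, 0.002, 0.69], [-0.003, 0, 0]]

```text
t: 8.78
eef_pos: [0.553, -0.259, 0.2369]
tool_rot: [[0.206, 0.979, 0.001], [0.979, -0.206, -0.001], [-0.001, 0.001, -1.0]]
wrist_force: [-0.7, 0.1, -3.3]
opening: 0.059
```

Request:
play_rows:
  steps:
    - [1, [0, 0, 0], [0, 0, 0]]

```text
t: 8.87
eef_pos: [0.5518, -0.2582, 0.2347]
tool_rot: [[0.206, 0.979, -0.003], [0.979, -0.206, 0.002], [0.001, -0.003, -1.0]]
wrist_force: [-0.5, 0.6, -2.6]
opening: 0.059
```

```bash
python3 - <<'E'
from pk import *
from h import *
p,R=sync();print(R.round(4).tolist(),env.get_obs()["wrist_force"].round(1))
t=env.capture("top");s=env.capture("side")
a=crop(t,310,165,85,100,5)
b=crop(s,245,155,73,100,5);cv2.imwrite("pics/p1.png",np.hstack([a,b]))
np.save("pics/p1t.npy",t);np.save("pics/p1s.npy",s)
E
```

```text
t 8.87 p [ 0.5518 -0.2582  0.2352] q [-0.56  0.59 -0.24  0.74  0.   -0.35] open 0.059
[[0.206, 0.9785, -0.0031], [0.9785, -0.206, 0.0019], [0.0013, -0.0034, -1.0]] [-0.5  0.6 -2.6]
```

View pics/p1.png

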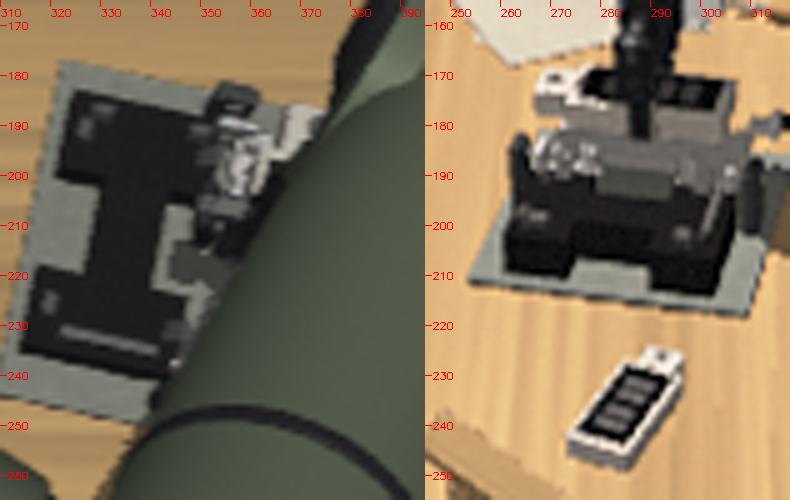

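```bash
cat > avg.py <<'E'
from h import *
def avg(n=10):
    P=[];A=[];W=[]
    for i in range(n):
        env.capture("side");o=env.get_obs();P.append(o["eef_pos"]);A.append(o["tool_rot"]);W.append(o["wrist_force"])
    U,_,Vt=np.linalg.svd(np.mean(A,0));P=np.array(P)
    print("t",round(o["t"],2),"std",P.std(0).round(5),"p",P.mean(0).round(5),"F",np.mean(W,0).round(1));return P.mean(0),U@Vt
E
cat > ov.py <<'E'
from fit import *
from pk import O,fx,fy,PH
import sys,json
def lines(c,n,x,y,s,L,col):
    for A,B in L:
        q=((proj(n,[A,B])-[x,y])*s+(s-1)/2);cv2.line(c,tuple(map(int,q[0].round())),tuple(map(int,q[1].round())),col,1,cv2.LINE_AA)
def outline(pose,z,m):
    a=.060+m;b=.030+m;n=.088+m;w=.018+m
    P=[(a,b),(a,w),(n,w),(n,-w),(a,-w),(a,-b),(-a,-b),(-a,b)]
    Q=[pose(np.array([u,v,z])) for u,v in P];return list(zip(Q,Q[1:]+Q[:1]))
E
python3 - <<'E'
from avg import *
p,R=avg(12);json=__import__("json");json.dump({"p":p.tolist(),"R":R.tolist()},open("avg.json","w"));print(R.round(4).tolist())
from ov import *
O=np.array(O)
leaf=lambda q:O+Rz(PH)@(q+np.array([0,-.0455,.041]))
uR=np.c_[R[:,1],R[:,0],-R[:,2]]
unit=lambda q:p+R[:,2]*.155+uR@q
t0=cv2.imread("pics/top0.png")[:,:,::-1];s0=cv2.imread("pics/side0.png")[:,:,::-1];s1=np.load("pics/p1s.npy")
x,y=345,183;A=crop(t0,x,y,45,70,8);lines(A,"top",x,y,8,outline(leaf,0,.0015),(0,255,0));lines(A,"top",x,y,8,[(leaf(np.array([-.147,-.0365,.014])+0),leaf(np.array([-.097,-.0365,.014])))],(255,0,0))
x,y=256,160;B=crop(s0,x,y,55,35,8)
x,y=256,160;lines(B,"side",x,y,8,outline(leaf,0,.0015),(0,255,0));lines(B,"side",x,y,8,[(leaf(np.array([-.147,-.0365,.014])),leaf(np.array([-.097,-.0365,.014])))],(255,0,0))
C=crop(s1,x,y,55,35,8);lines(C,"side",x,y,8,outline(unit,.012,0)+outline(unit,-.012,0),(0,255,0))
cv2.imwrite("pics/o2.png",np.hstack([A,np.vstack([B,C])]))
E
```

```text
t 9.57 std [0.00015 0.0001  0.00033] p [ 0.55354 -0.25909  0.23874] F [ 0.2  0.  -2.7]
[[0.2058, 0.9786, 0.0029], [0.9786, -0.2058, -0.0012], [-0.0006, 0.0031, -1.0]]
```

View pics/o2.png

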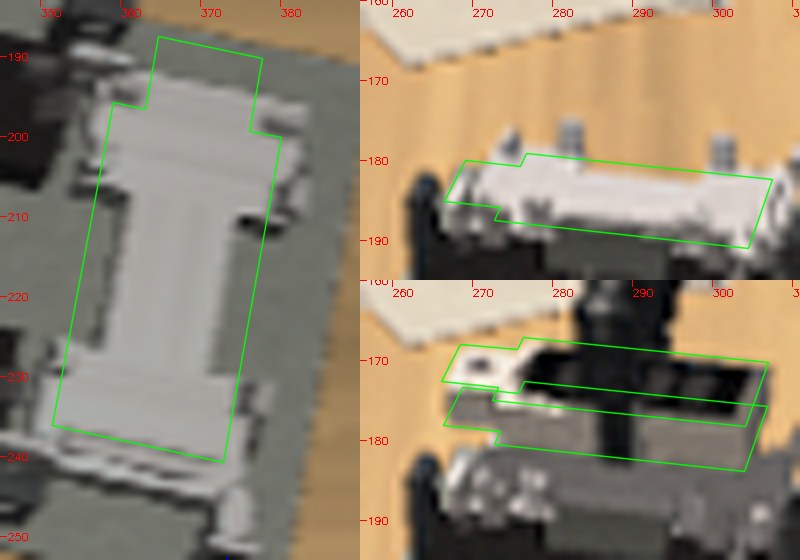

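```bash
python3 - <<'E'
from ov import *
O=np.array(O)
g=cv2.imread("pics/top0.png",0).astype(np.float32);gs=cv2.imread("pics/side0.png",0).astype(np.float32)
def samp(im,n,pts):
    q=proj(n,pts).astype(np.float32);return cv2.remap(im,q[:,:1],q[:,1:],cv2.INTER_LINEAR).ravel()
F=lambda x,y,z:O+Rz(PH)@np.array([x,y,z])
def prof(xs,ys,z,n="top",im=g,along="y"):
    out=[]
    for v in (ys if along=="y" else xs):
        pts=[F(x,v,z) if along=="y" else F(v,x,z) for x in (xs if along=="y" else ys)]
        out.append(int(samp(im,n,np.array(pts)).mean()))
    return out
mm=lambda a,b,s:np.arange(a,b,s)/1000
ys=mm(-76,-16,2);print("leaf waist");print(list(zip((ys*1000).astype(int),prof(mm(-18,18,2),ys,.041))))
ys=mm(14,78,2);print("nest waist");print(list(zip((ys*1000).astype(int),prof(mm(-18,18,2),ys,.0435))))
xs=mm(-46,46,2)
print("notch outer");print(list(zip((xs*1000).astype(int),prof(xs,mm(-72,-66,1),.041,along="x"))))
print("notch inner");print(list(zip((xs*1000).astype(int),prof(xs,mm(-26,-20,1),.041,along="x"))))
print("nest inner");print(list(zip((xs*1000).astype(int),prof(xs,mm(20,26,1),.0435,along="x"))))
print("nest outer");print(list(zip((xs*1000).astype(int),prof(xs,mm(64,72,1),.0435,along="x"))))
E
```

```text
leaf waist
[(np.int64(-76), 110), (np.int64(-74), 110), (np.int64(-72), 110), (np.int64(-70), 111), (np.int64(-68), 119), (np.int64(-66), 137), (np.int64(-64), 156), (np.int64(-62), 167), (np.int64(-60), 168), (np.int64(-58), 167), (np.int64(-56), 166), (np.int64(-54), 164), (np.int64(-52), 163), (np.int64(-50), 165), (np.int64(-48), 166), (np.int64(-46), 168), (np.int64(-44), 168), (np.int64(-42), 168), (np.int64(-40), 167), (np.int64(-38), 166), (np.int64(-36), 166), (np.int64(-34), 166), (np.int64(-32), 167), (np.int64(-30), 162), (np.int64(-28), 144), (np.int64(-26), 117), (np.int64(-24), 99), (np.int64(-22), 106), (np.int64(-20), 113), (np.int64(-18), 113)]
nest waist
[(np.int64(14), 112), (np.int64(16), 113), (np.int64(18), 113), (np.int64(20), 113), (np.int64(22), 110), (np.int64(24), 95), (np.int64(26), 66), (np.int64(28), 36), (np.int64(30), 26), (np.int64(32), 26), (np.int64(34), 26), (np.int64(36), 26), (np.int64(38), 26), (np.int64(40), 26), (np.int64(42), 26), (np.int64(44), 26), (np.int64(46), 26), (np.int64(48), 26), (np.int64(50), 26), (np.int64(52), 26), (np.int64(54
[... 3423 characters left out ...]
p.int64(-24), 74), (np.int64(-22), 76), (np.int64(-20), 82), (np.int64(-18), 78), (np.int64(-16), 79), (np.int64(-14), 81), (np.int64(-12), 79), (np.int64(-10), 76), (np.int64(-8), 74), (np.int64(-6), 80), (np.int64(-4), 81), (np.int64(-2), 78), (np.int64(0), 80), (np.int64(2), 79), (np.int64(4), 77), (np.int64(6), 74), (np.int64(8), 73), (np.int64(10), 80), (np.int64(12), 80), (np.int64(14), 79), (np.int64(16), 81), (np.int64(18), 78), (np.int64(20), 67), (np.int64(22), 46), (np.int64(24), 26), (np.int64(26), 17), (np.int64(28), 17), (np.int64(30), 21), (np.int64(32), 25), (np.int64(34), 26), (np.int64(36), 26), (np.int64(38), 27), (np.int64(40), 27), (np.int64(42), 27), (np.int64(44), 27)]
```

```bash
sed -i 's/^O=np.array(\[.*//; s/PH=-.207;O=np.array(\[.5623,-.2152,0\]);/PH=-.207;O=np.array([.5623,-.2152,0])+.0011*np.array([math.sin(PH),-math.cos(PH),0]);/' pk.py; python3 - <<'E'
from pk import *
d=json.load(open("avg.json"));save(d["p"],d["R"]);print(PK)
go(PK+[0,0,.012+.155+.012],D,1,5,1)
go(PK+[0,0,.012+.155+.004],D,1,5,1)
E
```

```text
[ 0.55272254 -0.26080518  0.041     ]
[[1,[-0.004,-0.001,0.037],[0.001,0.0,0.0]],[1,[-0.007,-0.002,0.075],[0.002,0.0,0.0]],[1,[-0.011,-0.003,0.112],[0.002,0.0,0.0]],[1,[-0.015,-0.004,0.15],[0.003,0.001,0.0]],[1,[-0.018,-0.005,0.187],[0.004,0.001,0.0]]]
[[1,[0.0,0.0,0.016],[0.0,0.0,0.0]],[1,[0.0,0.0,0.032],[0.0,0.0,0.0]],[1,[0.0,0.0,0.048],[0.0,0.0,0.0]],[1,[0.0,0.0,0.064],[0.0,0.0,0.0]],[1,[0.0,0.0,0.08],[0.0,0.0,0.0]]]
```

Request:
play_rows:
  steps:
    - [1, [-0.004, 0, 0.037], [0.001, 0, 0]]
    - [1, [-0.007, 0, 0.075], [0.002, 0, 0]]
    - [1, [-0.011, 0, 0.112], [0.002, 0, 0]]
    - [1, [-0.015, 0, 0.15], [0.003, 0, 0]]
    - [1, [-0.018, -0.005, 0.187], [0.004, 0.001, 0]]

```text
t: 9.98
eef_pos: [0.5524, -0.2606, 0.2187]
tool_rot: [[0.206, 0.979, -0.001], [0.979, -0.206, 0.001], [0.001, -0.001, -1.0]]
wrist_force: [-0.3, 0.5, -2.6]
opening: 0.0589
```

Request:
play_rows:
  steps:
    - [1, [0, 0, 0.01], [0, 0, 0]]
    - [1, [0, 0, 0.02], [0, 0, 0]]
    - [1, [0, 0, 0.02], [0, 0, 0]]

```text
t: 10.23
eef_pos: [0.5524, -0.2606, 0.2171]
tool_rot: [[0.206, 0.979, -0.001], [0.979, -0.206, 0.001], [0.001, -0.001, -1.0]]
wrist_force: [-0.2, -0.3, -3.0]
opening: 0.059
```

```bash
python3 - <<'E'
from avg import *
avg(4);o=env.get_obs();print(o["ft_torque"])
E
```

```text
t 10.43 std [4.0e-05 2.0e-05 1.1e-04] p [ 0.55258 -0.26064  0.21753] F [-0.2 -0.1 -2.3]
[-0.03061215  0.00511753 -0.00052857]
```

Request:
play_rows:
  steps:
    - [1, [0, 0, 0.01], [0, 0, 0]]
    - [1, [0, 0, 0.02], [0, 0, 0]]
    - [1, [0, 0, 0.03], [0, 0, 0]]
    - [1, [0, 0, 0.04], [0, 0, 0]]
    - [1, [0, 0, 0.04], [0, 0, 0]]

```text
t: 10.85
eef_pos: [0.5524, -0.2605, 0.2131]
tool_rot: [[0.206, 0.979, -0.001], [0.979, -0.206, 0.001], [0.001, -0.001, -1.0]]
wrist_force: [-0.1, -0.2, -2.7]
opening: 0.0588
```

Request:
play_rows:
  steps:
    - [1, [0, 0, 0.01], [0, 0, 0]]
    - [1, [0, 0, 0.02], [0, 0, 0]]
    - [1, [0, 0, 0.03], [0, 0, 0]]
    - [1, [0, 0, 0.03], [0, 0, 0]]

```text
t: 11.18
eef_pos: [0.5524, -0.2605, 0.2101]
tool_rot: [[0.206, 0.979, -0.001], [0.979, -0.206, 0.001], [0.001, -0.001, -1.0]]
wrist_force: [-0.3, -0.1, -3.4]
opening: 0.0593
```

```bash
python3 - <<'E'
from avg import *
avg(3);o=env.get_obs();print(o["ft_torque"])
E
```

```text
t 11.33 std [4.e-05 1.e-05 6.e-05] p [ 0.55245 -0.26059  0.2103 ] F [-0.3 -0.2 -2.4]
[ 0.00315355  0.05109363 -0.00443759]
```

Request:
play_rows:
  steps:
    - [1, [0, 0, 0.008], [0, 0, 0]]
    - [1, [0, 0, 0.015], [0, 0, 0]]
    - [1, [0, 0, 0.015], [0, 0, 0]]

```text
t: 11.58
eef_pos: [0.5526, -0.2606, 0.2088]
tool_rot: [[0.206, 0.979, -0.001], [0.979, -0.206, 0.001], [0.001, -0.001, -1.0]]
wrist_force: [-0.3, -0.1, -2.6]
opening: 0.0588
```

Request:
play_rows:
  steps:
    - [1, [0, 0, 0.005], [0, 0, 0]]
    - [1, [0, 0, 0.01], [0, 0, 0]]
    - [1, [0, 0, 0.01], [0, 0, 0]]

```text
t: 11.83
eef_pos: [0.5527, -0.2607, 0.208]
tool_rot: [[0.206, 0.979, -0.0], [0.979, -0.206, 0.001], [0.001, -0.0, -1.0]]
wrist_force: [-0.0, -0.1, -2.7]
opening: 0.0592
```

```bash
python3 - <<'E'
from avg import *
avg(3);o=env.get_obs();print(o["ft_torque"])
E
```

```text
t 11.98 std [1.e-05 1.e-05 1.e-05] p [ 0.55265 -0.26068  0.208  ] F [ 0.9 -0.4 -2.6]
[-0.04883486 -0.15148835  0.00443959]
```

Request:
play_rows:
  steps:
    - [1, [0, 0, 0.005], [0, 0, 0]]
    - [1, [0, 0, 0.01], [0, 0, 0]]
    - [1, [0, 0, 0.01], [0, 0, 0]]

```text
t: 12.23
eef_pos: [0.5528, -0.2607, 0.2071]
tool_rot: [[0.206, 0.979, 0.0], [0.979, -0.206, 0.0], [0.0, -0.0, -1.0]]
wrist_force: [1.9, -0.4, -1.8]
opening: 0.0591
```

```bash
python3 - <<'E'
from avg import *
avg(3);o=env.get_obs();print(o["ft_torque"])
E
```

```text
t 12.38 std [2.e-05 1.e-05 1.e-05] p [ 0.55277 -0.26073  0.20711] F [ 2.3 -0.7 -1.5]
[-0.05498033 -0.37504136 -0.02515117]
```

Request:
play_rows:
  steps:
    - [1, [0, 0.008, 0], [0, 0, 0]]
    - [1, [0, 0.012, 0], [0, 0, 0]]
    - [1, [0, 0.012, 0], [0, 0, 0]]

```text
t: 12.63
eef_pos: [0.5533, -0.2607, 0.2067]
tool_rot: [[0.206, 0.979, -0.002], [0.979, -0.206, 0.001], [0.001, -0.002, -1.0]]
wrist_force: [-0.1, -1.1, -1.0]
opening: 0.0588
```

```bash
python3 - <<'E'
from avg import *
avg(3);o=env.get_obs();print(o["ft_torque"])
E
```

```text
t 12.78 std [0.e+00 0.e+00 1.e-05] p [ 0.55331 -0.26073  0.20669] F [-0.5  0.1 -1.3]
[-0.02904988  0.10424983  0.01224569]
```

Request:
play_rows:
  steps:
    - [1, [0, 0, 0.005], [0, 0, 0]]
    - [1, [0, 0, 0.01], [0, 0, 0]]
    - [1, [0, 0, 0.01], [0, 0, 0]]

```text
t: 13.03
eef_pos: [0.5533, -0.2607, 0.2066]
tool_rot: [[0.206, 0.979, -0.001], [0.979, -0.206, 0.001], [0.001, -0.001, -1.0]]
wrist_force: [-3.6, 1.0, 5.9]
opening: 0.0591
```

```bash
python3 - <<'E'
from avg import *
avg(3);o=env.get_obs();print(o["ft_torque"])
E
```

```text
t 13.18 std [0.e+00 1.e-05 1.e-05] p [ 0.55333 -0.26073  0.20662] F [-3.5  0.6  5.7]
[0.40345728 0.55102406 0.0649324 ]
```

Request:
play_rows:
  steps:
    - [0.2, [0, 0, 0], [0, 0, 0]]
    - [0.2, [0, 0, 0], [0, 0, 0]]
    - [0.2, [0, 0, 0], [0, 0, 0]]
    - [0.2, [0, 0, 0], [0, 0, 0]]

```text
t: 13.52
eef_pos: [0.5538, -0.2609, 0.2059]
tool_rot: [[0.206, 0.979, -0.0], [0.979, -0.206, 0.001], [0.001, -0.001, -1.0]]
wrist_force: [-0.5, -0.4, 0.5]
opening: 0.0686
```

Request:
play_rows:
  steps:
    - [0.2, [0, 0, -0.14], [0, 0, 0]]
    - [0.2, [0, 0, -0.28], [0, 0, 0]]
    - [0.2, [0, 0, -0.42], [0, 0, 0]]
    - [0.2, [0, 0, -0.56], [0, 0, 0]]
    - [0.2, [0, 0, -0.7], [0, 0, 0]]

```text
t: 13.93
eef_pos: [0.5538, -0.2609, 0.2764]
tool_rot: [[0.206, 0.979, -0.001], [0.979, -0.206, 0.001], [0.001, -0.001, -1.0]]
wrist_force: [0.4, -0.9, -0.6]
opening: 0.0681
```

Request:
play_rows:
  steps:
    - [0.2, [0, 0, -0.2], [0, 0, 0]]
    - [0.2, [0, 0, -0.4], [0, 0, 0]]
    - [0.2, [0, 0, -0.6], [0, 0, 0]]
    - [0.2, [0, 0, -0.8], [0, 0, 0]]

```text
t: 14.27
eef_pos: [0.5537, -0.2609, 0.3568]
tool_rot: [[0.206, 0.979, -0.001], [0.979, -0.206, 0.001], [0.001, -0.001, -1.0]]
wrist_force: [0.9, 0.4, 0.5]
opening: 0.068
```

```bash
python3 - <<'E'
from pk import *
p,R=sync()
from ov import *
O=np.array(O)
home=lambda q:O+Rz(PH)@(q+np.array([0,-.0455,.053]))
t=env.capture("top");s=env.capture("side");np.save("pics/q1t.npy",t);np.save("pics/q1s.npy",s)
def mk(im,n,x,y,w,h,s):
    a=crop(im,x,y,w,h,s);lines(a,n,x,y,s,outline(home,.012,0),(0,255,0));return a
A=mk(t,"top",343,178,50,74,8);B=mk(s,"side",256,160,48,37,8);B2=crop(s,256,160,48,37,8)
cv2.imwrite("pics/q1.png",np.hstack([A,np.vstack([B,B2])]))
E
```

```text
t 14.27 p [ 0.5537 -0.2609  0.3573] q [-0.56  0.47 -0.09  1.    0.   -0.35] open 0.068
```

View pics/q1.png

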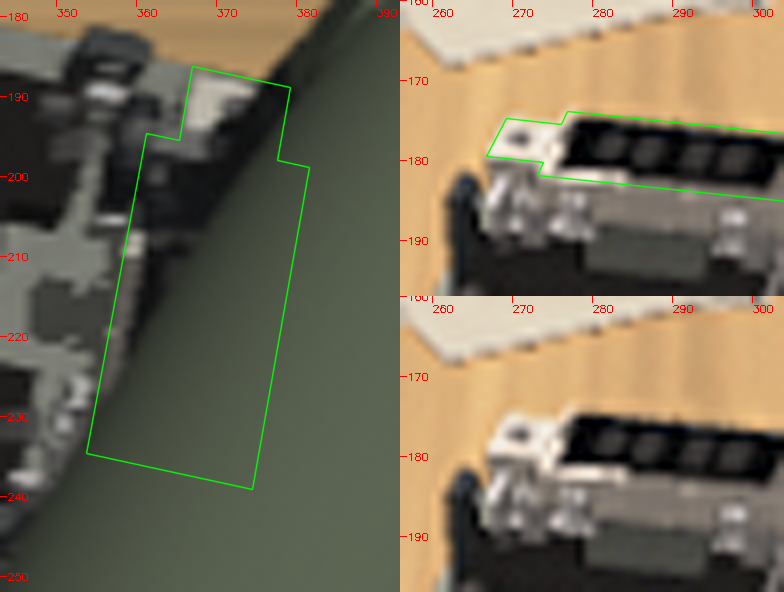

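```bash
python3 - <<'E'
from ov import *
O=np.array(O)
from pk import *
def samp(im,n,pts):
    q=proj(n,pts).astype(np.float32);return cv2.remap(im,q[:,:1],q[:,1:],cv2.INTER_LINEAR).ravel()
F=lambda x,y,z:O+x*fx+y*fy+np.array([0,0,z])
for n in("top","side"):
    im=cv2.imread(f"pics/{n}0.png",0).astype(np.float32)
    for xr in((-140,-122),(-120,-104)):
        ys=np.arange(-104,-60,2)
        v=[samp(im,n,np.array([F(x/1000,y/1000,.055) for x in range(*xr,2)])).mean() for y in ys]
        v=np.array(v);w=np.clip(np.median(np.r_[v[:4],v[-4:]])-v-15,0,None);print(n,xr,"yc",(w*ys).sum()/w.sum(),v.astype(int).tolist())
    xs=np.arange(-170,-80,3);print([(int(x),int(samp(im,n,np.array([F(x/1000,y/1000,.055) for y in(-84,-82,-80)])).mean())) for x in xs])
p,R=load();Hg=F(-.130,-.082,.055);print("grip",Hg)
for k in(.255,):
    go(Hg+[0,0,.255],D,2,4,.2)
go(Hg+[0,0,.155],D,1,5,0)
E
```

```text
top (-140, -122) yc -79.13264812942893 [141, 141, 141, 141, 141, 141, 138, 122, 87, 41, 28, 30, 28, 25, 35, 54, 68, 81, 105, 128, 139, 140]
top (-120, -104) yc -79.55150511064139 [132, 128, 124, 123, 122, 119, 114, 100, 72, 40, 32, 33, 30, 25, 32, 47, 62, 83, 102, 112, 115, 118]
[(-170, 140), (-167, 137), (-164, 137), (-161, 136), (-158, 102), (-155, 78), (-152, 47), (-149, 32), (-146, 23), (-143, 28), (-140, 27), (-137, 26), (-134, 29), (-131, 29), (-128, 30), (-125, 30), (-122, 30), (-119, 31), (-116, 31), (-113, 32), (-110, 33), (-107, 31), (-104, 32), (-101, 34), (-98, 34), (-95, 91), (-92, 148), (-89, 149), (-86, 163), (-83, 164)]
side (-140, -122) yc -81.83535859410885 [195, 187, 175, 163, 145, 114, 81, 47, 26, 20, 18, 15, 14, 22, 33, 48, 76, 106, 135, 160, 176, 189]
side (-120, -104) yc -82.16874265507938 [191, 185, 176, 154, 126, 98, 71, 54, 42, 30, 22, 16, 9, 4, 18, 49, 82, 114, 140, 160, 179, 194]
[(-170, 198), (-167, 200), (-164, 202), (-161, 198), (-158, 198), (-155, 194), (-152, 173), (-149, 112), (-146, 32), (-143, 18), (-140, 22), (-137, 19), (-134, 18), (-131, 14), (-128, 11), (-125, 11), (-122, 13), (-119, 14), (-116, 15), (-113, 16), (-110, 18), (-107, 14), (-104, 18), (-101, 15), (-98, 18), (-95, 55), (-92, 111), (-89, 148), (-86, 173), (-83, 200)]
grip [ 0.41799614 -0.26980774  0.055     ]
[[0.2,[-0.046,-0.164,0.059],[0.0,0.0,0.0]],[0.2,[-0.092,-0.327,0.118],[0.0,0.0,0.0]],[0.2,[-0.138,-0.491,0.178],[0.0,0.0,0.0]],[0.2,[-0.183,-0.655,0.237],[-0.001,0.0,0.0]]]
[[0.2,[-0.046,-0.164,0.059],[0.0,-0.001,0.0]],[0.2,[-0.092,-0.327,0.118],[0.0,-0.001,0.0]],[0.2,[-0.138,-0.491,0.177],[0.0,-0.001,0.0]],[0.2,[-0.184,-0.655,0.236],[0.0,-0.001,0.0]]]
[[0,[0.0,0.0,0.2],[0.0,0.0,0.0]],[0,[0.0,0.0,0.4],[0.0,0.0,0.0]],[0,[0.0,0.0,0.6],[0.0,0.0,0.0]],[0,[0.0,0.0,0.8],[0.0,0.0,0.0]],[0,[0.0,0.0,1.0],[0.0,0.0,0.0]]]
```

Request:
play_rows:
  steps:
    - [0.2, [-0.046, -0.164, 0.059], [0, 0, 0]]
    - [0.2, [-0.092, -0.327, 0.118], [0, 0, 0]]
    - [0.2, [-0.138, -0.49, 0.178], [0, 0, 0]]
    - [0.2, [-0.183, -0.655, 0.237], [0, 0, 0]]

```text
t: 14.7
eef_pos: [0.4849, -0.2651, 0.3309]
tool_rot: [[0.206, 0.979, -0.002], [0.979, -0.206, 0.002], [0.001, -0.002, -1.0]]
wrist_force: [0.6, -1.7, -0.1]
opening: 0.0686
```

Request:
play_rows:
  steps:
    - [0.2, [-0.046, -0.164, 0.059], [0, 0, 0]]
    - [0.2, [-0.092, -0.327, 0.118], [0, 0, 0]]
    - [0.2, [-0.138, -0.49, 0.178], [0, 0, 0]]
    - [0.2, [-0.183, -0.655, 0.236], [0, 0, 0]]

```text
t: 15.03
eef_pos: [0.4169, -0.2695, 0.3075]
tool_rot: [[0.206, 0.979, -0.002], [0.979, -0.206, 0.001], [0.001, -0.002, -1.0]]
wrist_force: [0.0, -0.7, 0.3]
opening: 0.0683
```

Request:
play_rows:
  steps:
    - [0, [0, 0, 0.15], [0, 0, 0]]
    - [0, [0, 0, 0.3], [0, 0, 0]]
    - [0, [0, 0, 0.45], [0, 0, 0]]
    - [0, [0, 0, 0.6], [0, 0, 0]]
    - [0, [0, 0, 0.6], [0, 0, 0]]

```text
t: 15.45
eef_pos: [0.4166, -0.2686, 0.2455]
tool_rot: [[0.206, 0.979, -0.005], [0.979, -0.206, 0.004], [0.003, -0.006, -1.0]]
wrist_force: [-0.3, 0.4, 0.9]
opening: 0.0855
```

```bash
python3 - <<'E'
from avg import *
from pk import *
p,R=avg(5);save(p,R);print(R.round(4).tolist())
go(O-.130*fx-.082*fy+np.array([0,0,.055+.155]),D,1,5,0)
E
```

```text
t 15.7 std [0.00048 0.00039 0.00093] p [ 0.41781 -0.26957  0.2484 ] F [-0.3 -0.5 -0.2]
[[0.2058, 0.9786, -0.0016], [0.9786, -0.2058, 0.0015], [0.0012, -0.0019, -1.0]]
[[0,[0.0,0.001,0.077],[0.0,0.0,0.0]],[0,[-0.001,0.001,0.154],[-0.001,-0.001,0.0]],[0,[-0.001,0.002,0.23],[-0.001,-0.001,0.0]],[0,[-0.002,0.002,0.307],[-0.002,-0.001,0.0]],[0,[-0.002,0.003,0.384],[-0.002,-0.001,0.0]]]
```

Request:
play_rows:
  steps:
    - [0, [0, 0, 0.08], [0, 0, 0]]
    - [0, [0, 0, 0.16], [0, 0, 0]]
    - [0, [0, 0, 0.24], [0, 0, 0]]
    - [0, [0, 0, 0.31], [0, 0, 0]]
    - [0, [0, 0, 0.38], [-0.002, 0, 0]]

```text
t: 16.12
eef_pos: [0.4177, -0.2695, 0.2097]
tool_rot: [[0.206, 0.979, 0.0], [0.979, -0.206, 0.001], [0.001, -0.0, -1.0]]
wrist_force: [-0.5, 0.3, 0.3]
opening: 0.0854
```

Request:
play_rows:
  steps:
    - [0.4, [0, 0, 0], [0, 0, 0]]
    - [0.6, [0, 0, 0], [0, 0, 0]]
    - [0.7, [0, 0, 0], [0, 0, 0]]
    - [0.75, [0, 0, 0], [0, 0, 0]]
    - [0.78, [0, 0, 0], [0, 0, 0]]

```text
t: 16.53
eef_pos: [0.4181, -0.2698, 0.2111]
tool_rot: [[0.206, 0.979, 0.001], [0.979, -0.206, 0.0], [0.0, 0.001, -1.0]]
wrist_force: [-0.0, -0.1, -0.1]
opening: 0.0253
```

```bash
python3 - <<'E'
from avg import *
p,R=avg(3);print(env.get_obs()["opening"])
E
```

```text
t 16.68 std [3.e-05 2.e-05 3.e-05] p [ 0.41807 -0.2698   0.21101] F [-0.3 -0.2  0.1]
0.01853144986000613
```

Request:
play_rows:
  steps:
    - [0.83, [0, 0, 0], [0, 0, 0]]
    - [0.9, [0, 0, 0], [0, 0, 0]]
    - [1, [0, 0, 0], [0, 0, 0]]
    - [1, [0, 0, 0], [0, 0, 0]]
    - [1, [0, 0, 0], [0, 0, 0]]

```text
t: 17.1
eef_pos: [0.4181, -0.2693, 0.2108]
tool_rot: [[0.205, 0.979, 0.002], [0.979, -0.205, 0.002], [0.002, 0.001, -1.0]]
wrist_force: [0.8, 5.2, 4.5]
opening: 0.0121
```

```bash
python3 - <<'E'
from avg import *
from pk import *
p,R=avg(3);print(env.get_obs()["opening"]);save(p,R)
# arc: centre = p shifted; hinge at +82 fy from handle, same height ; theta 0..pi
r=.082;n=10
print(R.round(4).tolist())
for i in range(n):
    a0=math.pi*i/n
    rows=[]
    for j in range(1,6):
        a=a0+math.pi/n*j/5
        rows.append(((-r*math.cos(a)+r*math.cos(a0))/.1,(r*math.sin(a)-r*math.sin(a0))/.1))
    print(i,[(round(u,3),round(-v,3)) for u,v in rows])
E
```

```text
t 17.25 std [1.e-05 0.e+00 1.e-05] p [ 0.41808 -0.26927  0.21085] F [1.6 4.9 4.3]
0.012011484253594175
[[0.2053, 0.9787, 0.0015], [0.9787, -0.2053, 0.0017], [0.002, 0.0011, -1.0]]
0 [(0.002, -0.051), (0.006, -0.103), (0.015, -0.154), (0.026, -0.204), (0.04, -0.253)]
1 [(0.017, -0.048), (0.038, -0.096), (0.061, -0.142), (0.088, -0.186), (0.116, -0.229)]
2 [(0.032, -0.041), (0.066, -0.079), (0.102, -0.116), (0.141, -0.15), (0.181, -0.181)]
3 [(0.043, -0.029), (0.087, -0.055), (0.133, -0.079), (0.18, -0.099), (0.229, -0.116)]
4 [(0.049, -0.014), (0.1, -0.026), (0.151, -0.034), (0.202, -0.039), (0.253, -0.04)]
5 [(0.051, 0.002), (0.103, 0.006), (0.154, 0.015), (0.204, 0.026), (0.253, 0.04)]
6 [(0.048, 0.017), (0.096, 0.038), (0.142, 0.061), (0.186, 0.088), (0.229, 0.116)]
7 [(0.041, 0.032), (0.079, 0.066), (0.116, 0.102), (0.15, 0.141), (0.181, 0.181)]
8 [(0.029, 0.043), (0.055, 0.087), (0.079, 0.133), (0.099, 0.18), (0.116, 0.229)]
9 [(0.014, 0.049), (0.026, 0.1), (0.034, 0.151), (0.039, 0.202), (0.04, 0.253)]
```

Request:
play_rows:
  steps:
    - [1, [0.002, 0, -0.05], [0, 0, 0]]
    - [1, [0.006, 0, -0.1], [0, 0, 0]]
    - [1, [0.015, 0, -0.154], [0, 0, 0]]
    - [1, [0.026, 0, -0.204], [0, 0, 0]]
    - [1, [0.04, 0, -0.253], [0, 0, 0]]

```text
t: 17.67
eef_pos: [0.4189, -0.2655, 0.2357]
tool_rot: [[0.206, 0.979, 0.001], [0.979, -0.206, 0.002], [0.002, 0.001, -1.0]]
wrist_force: [5.5, 3.5, -7.0]
opening: 0.0123
```

Request:
play_rows:
  steps:
    - [1, [0.017, 0, -0.048], [0, 0, 0]]
    - [1, [0.038, 0, -0.096], [0, 0, 0]]
    - [1, [0.061, 0, -0.142], [0, 0, 0]]
    - [1, [0.088, 0, -0.186], [0, 0, 0]]
    - [1, [0.116, 0, -0.229], [0, 0, 0]]

```text
t: 18.08
eef_pos: [0.4213, -0.2542, 0.2588]
tool_rot: [[0.206, 0.979, 0.001], [0.979, -0.206, 0.001], [0.001, 0.001, -1.0]]
wrist_force: [5.0, 2.9, -7.1]
opening: 0.0121
```

```bash
python3 - <<'E'
from avg import *
p,R=avg(3);print(R.round(4).tolist(),env.get_obs()["opening"])
E
```

```text
t 18.23 std [2.0e-05 9.0e-05 1.5e-04] p [ 0.42129 -0.25391  0.25926] F [ 4.5  3.5 -5.3]
[[0.2053, 0.9787, 0.0012], [0.9787, -0.2053, 0.0011], [0.0014, 0.0009, -1.0]] 0.011950388758758604
```

Request:
play_rows:
  steps:
    - [1, [0.032, 0, -0.041], [0, 0, 0]]
    - [1, [0.066, 0, -0.079], [0, 0, 0]]
    - [1, [0.102, 0, -0.116], [0, 0, 0]]
    - [1, [0.141, 0, -0.15], [0, 0, 0]]
    - [1, [0.181, 0, -0.181], [0, 0, 0]]

```text
t: 18.65
eef_pos: [0.425, -0.2366, 0.2771]
tool_rot: [[0.206, 0.979, 0.001], [0.979, -0.206, 0.0], [0.0, 0.001, -1.0]]
wrist_force: [4.4, 1.3, -9.0]
opening: 0.0122
```

Request:
play_rows:
  steps:
    - [1, [0.043, 0, -0.029], [0, 0, 0]]
    - [1, [0.087, 0, -0.055], [0, 0, 0]]
    - [1, [0.133, 0, -0.079], [0, 0, 0]]
    - [1, [0.18, 0, -0.1], [0, 0, 0]]
    - [1, [0.229, 0, -0.116], [0, 0, 0]]

```text
t: 19.07
eef_pos: [0.4297, -0.2142, 0.289]
tool_rot: [[0.206, 0.979, 0.001], [0.979, -0.206, -0.001], [-0.001, 0.001, -1.0]]
wrist_force: [3.3, -0.5, -8.1]
opening: 0.012
```

```bash
python3 - <<'E'
from avg import *
p,R=avg(3);print(env.get_obs()["opening"])
t=env.capture("top");s=env.capture("side")
cv2.imwrite("pics/m1.png",np.hstack([crop(s,245,130,90,90,5),crop(t,318,165,66,90,5)]))
E
```

```text
t 19.22 std [4.0e-05 1.8e-04 8.0e-05] p [ 0.42973 -0.2138   0.28911] F [ 4.   0.2 -6.5]
0.01167544610922036
```

View pics/m1.png

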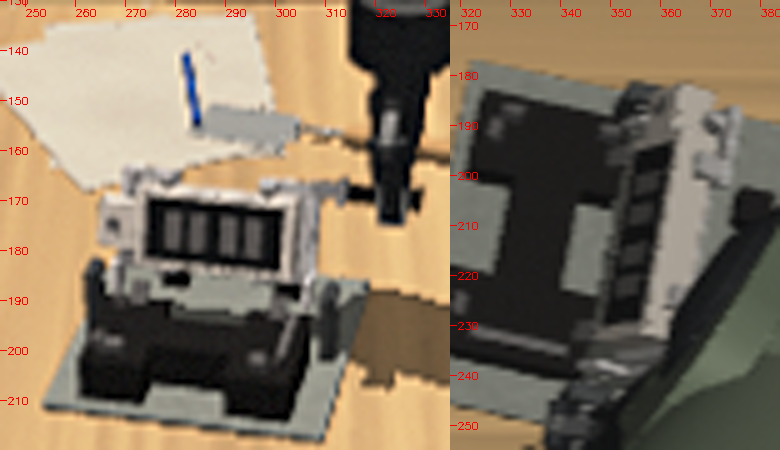

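Request:
play_rows:
  steps:
    - [1, [0.049, 0, -0.014], [0, 0, 0]]
    - [1, [0.1, 0, -0.026], [0, 0, 0]]
    - [1, [0.151, 0, -0.034], [0, 0, 0]]
    - [1, [0.202, 0, -0.039], [0, 0, 0]]
    - [1, [0.253, 0, -0.04], [0, 0, 0]]

```text
t: 19.73
eef_pos: [0.4349, -0.1894, 0.2931]
tool_rot: [[0.206, 0.979, 0.001], [0.979, -0.206, -0.001], [-0.001, 0.001, -1.0]]
wrist_force: [3.3, -2.5, -2.9]
opening: 0.0124
```

Request:
play_rows:
  steps:
    - [1, [0.051, 0, 0.002], [0, 0, 0]]
    - [1, [0.103, 0, 0.006], [0, 0, 0]]
    - [1, [0.154, 0, 0.015], [0, 0, 0]]
    - [1, [0.204, 0, 0.026], [0, 0, 0]]
    - [1, [0.253, 0, 0.04], [0, 0, 0]]

```text
t: 20.15
eef_pos: [0.4402, -0.1642, 0.289]
tool_rot: [[0.205, 0.979, 0.001], [0.979, -0.205, 0.001], [0.001, 0.001, -1.0]]
wrist_force: [2.1, -0.9, 3.5]
opening: 0.0122
```

Request:
play_rows:
  steps:
    - [1, [0.048, 0, 0.017], [0, 0, 0]]
    - [1, [0.096, 0, 0.038], [0, 0, 0]]
    - [1, [0.142, 0, 0.061], [0, 0, 0]]
    - [1, [0.186, 0, 0.088], [0, 0, 0]]
    - [1, [0.229, 0, 0.116], [0, 0, 0]]

```text
t: 20.57
eef_pos: [0.4449, -0.1415, 0.277]
tool_rot: [[0.205, 0.979, 0.002], [0.979, -0.205, 0.002], [0.002, 0.001, -1.0]]
wrist_force: [2.4, 0.3, 3.7]
opening: 0.0119
```

```bash
python3 - <<'E'
from avg import *
from pk import *
p,R=avg(3);print(env.get_obs()["opening"]);q=p+.155*R[:,2]-O;print("handle in fixture",q@fx,q@fy,q[2],"angle",math.degrees(math.atan2(q[2]-.055,-(q@fy))))
E
```

```text
t 20.72 std [1.0e-05 1.5e-04 1.0e-04] p [ 0.445   -0.14125  0.27666] F [4.  3.7 2.5]
0.012414593906909068
handle in fixture -0.12982171824612462 0.04985562084607556 0.12166500783291812 angle 126.79108459470946
```

Request:
play_rows:
  steps:
    - [1, [0.041, 0, 0.032], [0, 0, 0]]
    - [1, [0.079, 0, 0.066], [0, 0, 0]]
    - [1, [0.116, 0, 0.102], [0, 0, 0]]
    - [1, [0.15, 0, 0.141], [0, 0, 0]]
    - [1, [0.181, 0, 0.181], [0, 0, 0]]

```text
t: 21.13
eef_pos: [0.4487, -0.1239, 0.2587]
tool_rot: [[0.205, 0.979, 0.002], [0.979, -0.205, 0.002], [0.003, 0.001, -1.0]]
wrist_force: [3.2, 3.6, 4.0]
opening: 0.012
```

Request:
play_rows:
  steps:
    - [1, [0.029, 0, 0.043], [0, 0, 0]]
    - [1, [0.055, 0, 0.087], [0, 0, 0]]
    - [1, [0.079, 0, 0.133], [0, 0, 0]]
    - [1, [0.1, 0, 0.18], [0, 0, 0]]
    - [1, [0.116, 0, 0.229], [0, 0, 0]]

```text
t: 21.55
eef_pos: [0.4511, -0.1126, 0.2356]
tool_rot: [[0.205, 0.979, 0.002], [0.979, -0.205, 0.002], [0.003, 0.001, -1.0]]
wrist_force: [4.9, 4.6, 0.7]
opening: 0.0121
```

```bash
cat > hp.py <<'E'
from avg import *
from pk import *
p,R=avg(3);print(env.get_obs()["opening"]);q=p+.155*R[:,2]-O;print("handle in fixture",q@fx,q@fy,q[2],"angle",math.degrees(math.atan2(q[2]-.055,-(q@fy))))
E
python3 hp.py
```

```text
t 21.7 std [1.0e-05 7.0e-05 1.8e-04] p [ 0.45112 -0.11249  0.23505] F [ 5.6  4.4 -1.5]
0.01222795629222082
handle in fixture -0.12978070524748275 0.0792448101806705 0.08005284211250288 angle 162.45591605116172
```

Request:
play_rows:
  steps:
    - [1, [0.01, 0, 0.03], [0, 0, 0]]
    - [1, [0.018, 0, 0.06], [0, 0, 0]]
    - [1, [0.025, 0, 0.09], [0, 0, 0]]
    - [1, [0.03, 0, 0.12], [0, 0, 0]]
    - [1, [0.033, 0, 0.15], [0, 0, 0]]

```text
t: 22.12
eef_pos: [0.4518, -0.1094, 0.2205]
tool_rot: [[0.205, 0.979, 0.002], [0.979, -0.205, 0.002], [0.003, 0.001, -1.0]]
wrist_force: [5.1, 3.8, 0.8]
opening: 0.0122
```

Request:
play_rows:
  steps:
    - [1, [0.002, 0, 0.02], [0, 0, 0]]
    - [1, [0.004, 0, 0.04], [0, 0, 0]]
    - [1, [0.005, 0, 0.06], [0, 0, 0]]
    - [1, [0.006, 0, 0.08], [0, 0, 0]]
    - [1, [0.006, 0, 0.08], [0, 0, 0]]

```text
t: 22.53
eef_pos: [0.4519, -0.1089, 0.2123]
tool_rot: [[0.205, 0.979, 0.001], [0.979, -0.205, 0.002], [0.003, 0.001, -1.0]]
wrist_force: [5.6, 4.1, -2.8]
opening: 0.0121
```

```bash
python3 hp.py
```

```text
t 22.68 std [0.e+00 1.e-05 2.e-05] p [ 0.45188 -0.10892  0.21233] F [ 5.4  4.1 -2.6]
0.011960050495972086
handle in fixture -0.1297837527442616 0.08283440480666711 0.05732870437984308 angle 178.38968119754816
```

Request:
play_rows:
  steps:
    - [1, [0, 0, 0.005], [0, 0, 0]]
    - [1, [0, 0, 0.01], [0, 0, 0]]
    - [1, [0, 0, 0.015], [0, 0, 0]]
    - [1, [0, 0, 0.015], [0, 0, 0]]

```text
t: 23.02
eef_pos: [0.4519, -0.1089, 0.211]
tool_rot: [[0.205, 0.979, 0.001], [0.979, -0.205, 0.002], [0.003, 0.001, -1.0]]
wrist_force: [4.2, 4.7, -1.1]
opening: 0.0122
```

```bash
python3 hp.py
```

```text
t 23.17 std [2.e-05 1.e-05 1.e-05] p [ 0.45187 -0.1089   0.21103] F [ 4.9  3.6 -0.9]
0.01223986412099109
handle in fixture -0.129786642180441 0.08284936130382947 0.056035179318669304 angle 179.28414270394316
```

Request:
play_rows:
  steps:
    - [1, [0, 0, 0.005], [0, 0, 0]]
    - [1, [0, 0, 0.01], [0, 0, 0]]
    - [1, [0, 0, 0.01], [0, 0, 0]]

```text
t: 23.42
eef_pos: [0.4519, -0.1089, 0.2107]
tool_rot: [[0.205, 0.979, 0.002], [0.979, -0.205, 0.002], [0.003, 0.001, -1.0]]
wrist_force: [2.3, 5.2, 7.9]
opening: 0.0119
```

```bash
python3 hp.py
```

```text
t 23.57 std [2.e-05 1.e-05 1.e-05] p [ 0.45187 -0.10889  0.21072] F [2.9 4.6 7. ]
0.011842784731216568
handle in fixture -0.1297261439950722 0.08283758340597304 0.05572203676025095 angle 179.5006057674232
```

Request:
play_rows:
  steps:
    - [0.6, [0, 0, 0], [0, 0, 0]]
    - [0.4, [0, 0, 0], [0, 0, 0]]
    - [0, [0, 0, 0], [0, 0, 0]]
    - [0, [0, 0, 0], [0, 0, 0]]
    - [0, [0, 0, 0], [0, 0, 0]]

```text
t: 23.98
eef_pos: [0.4512, -0.1095, 0.2102]
tool_rot: [[0.206, 0.979, -0.001], [0.979, -0.206, 0.0], [0.0, -0.001, -1.0]]
wrist_force: [-0.2, 0.3, 0.3]
opening: 0.0716
```

Request:
play_rows:
  steps:
    - [0, [0, 0, -0.1], [0, 0, 0]]
    - [0, [0, 0, -0.25], [0, 0, 0]]
    - [0, [0, 0, -0.45], [0, 0, 0]]
    - [0, [0, 0, -0.7], [0, 0, 0]]
    - [0, [0, 0, -1], [0, 0, 0]]

```text
t: 24.4
eef_pos: [0.4506, -0.1093, 0.3104]
tool_rot: [[0.206, 0.979, -0.002], [0.979, -0.206, 0.001], [0.001, -0.003, -1.0]]
wrist_force: [0.2, -0.7, 0.2]
opening: 0.0854
```

Request:
play_rows:
  steps:
    - [0, [0.1, -0.2, -0.1], [0, 0, 0]]
    - [0, [0.3, -0.4, -0.2], [0, 0, 0]]
    - [0, [0.5, -0.6, -0.3], [0, 0, 0]]
    - [0, [0.7, -0.8, -0.4], [0, 0, 0]]
    - [0, [0.9, -0.9, -0.5], [0, 0, 0]]

```text
t: 24.82
eef_pos: [0.3795, -0.0019, 0.3606]
tool_rot: [[0.207, 0.978, -0.002], [0.978, -0.207, 0.001], [0.0, -0.002, -1.0]]
wrist_force: [0.4, -0.3, 0.4]
opening: 0.0851
```

Request:
play_rows:
  steps:
    - [0, [0.2, 0, 0], [0, 0, 0]]
    - [0, [0.4, 0, 0], [0, 0, 0]]
    - [0, [0.6, 0, 0], [0, 0, 0]]
    - [0, [0.8, 0, 0], [0, 0, 0]]
    - [0, [0.9, 0, 0], [0, 0, 0]]

```text
t: 25.23
eef_pos: [0.4005, 0.0865, 0.3606]
tool_rot: [[0.204, 0.979, 0.001], [0.979, -0.204, 0.001], [0.001, 0.001, -1.0]]
wrist_force: [-0.1, 0.1, 0.1]
opening: 0.0853
```

```bash
python3 - <<'E'
from ov import *
from pk import *
t=env.capture("top");s=env.capture("side");print(env.get_obs()["t"])
nest=lambda q:O+Rz(PH)@(q*np.array([1,1,1])+np.array([0,.0455,.0555]))
def mk(im,n,x,y,w,h,s,ov=1):
    a=crop(im,x,y,w,h,s)
    if ov:lines(a,n,x,y,s,outline(nest,.012,0),(0,255,0))
    return a
A=mk(t,"top",315,170,72,108,5,0);B=mk(s,"side",248,160,84,54,5);B2=mk(s,"side",248,160,84,54,5,0)
cv2.imwrite("pics/f1.png",np.hstack([A,np.vstack([B,B2])]))
E
```

```text
25.3333
```

View pics/f1.png

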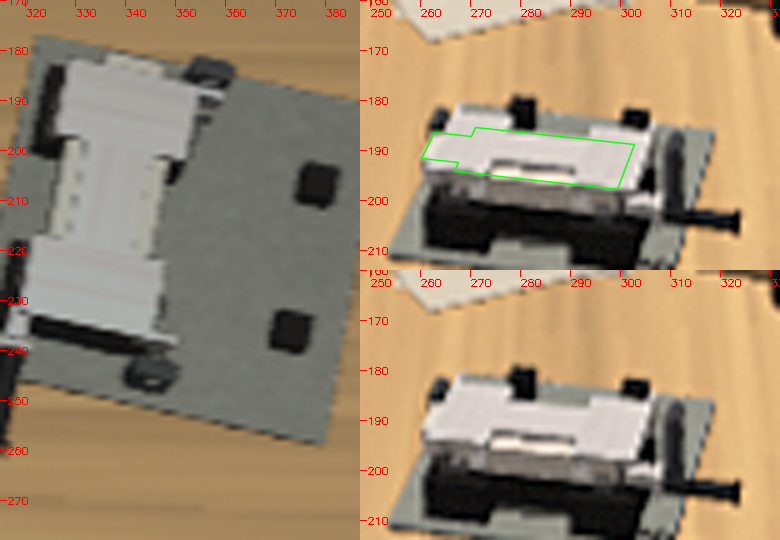

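```bash
python3 -c "
from bench import env
print(env.job_done(),env.get_obs()['t'])"
```

```text
the job is handed in; nothing more can be done
the job is handed in; nothing more can be done
```

The unit was seated in the pocket and turned over into the nest with the leaf shut. I handed the job in about 25.4 s into the 61 s limit. No verdict is reported, so the results below are my own checks.

- **Unit:** I gripped it across its width on the stand and lowered it into the pocket by feel. A light contact at its tail end made me shift it about 1.2 mm towards the nose end. It then bottomed out with about 8 N. After I let go, the side picture matched the expected seated outline to about half a pixel, roughly 1 to 2 mm.
- **Leaf:** I held it by the sleeve through the whole swing, at a commanded speed of about 0.75 rad/s. At about 70 degrees the pictures showed the unit still in the pocket. The wrist force stayed under about 12 N from the unit grasp on.
- **Shut position:** Pressing down met a firm stop with the tool at 210.7 mm. With the leaf open on the same grip it read 210.8 mm, so I take the leaf as fully shut. I then released it and moved the arm clear.
- **Last pictures:** The leaf lies flat on the nest, with the unit's white back showing in both side notches and its nose at the narrow end.

**What I could not check:** the closed leaf hides the unit, so its exact position in the nest, its height and its face-down angle are inferred rather than measured. The top view was also mostly blocked by the arm when the unit was seated. I did not compare the tumbler, tape, glue and scraper before and after. The arm's path kept clear of them and no unexpected forces appeared.

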